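Aim the mirror, then close the split optics housing and hold it pressed

ROBOT

A 7-joint arm with a two-finger parallel gripper is mounted at the origin on the work surface. World frame = base frame: x ahead of the robot, y to its left, z up, the work surface at z = 0. Lengths are in mm, angles in rad, forces in N, time in s.
With the tool pointing down it reaches from about 400 to 875 mm from the base axis. Payload 4.4 kg.
Tool frame: the origin (TCP) lies between the finger pads; the fingertips stand 11 mm ahead of it and the grasp point (between the pads) lies 8 mm behind it; y points along the fingers, x is the direction in which the jaws open and shut, and the axes are right-handed (so a half turn about y gives the same grasp; the last joint's range is limited). The gripper opens to 85 mm and grips with 20 to 120 N. Pads are 22 mm wide; open, the fingers measure 114 mm over their backs; the gripper's body (76 mm by 85 mm) begins 54 mm behind the grasp point. The pads swing forward as they close: fully open they stand 13 mm farther back than shut.
Start: joints at [1.094, 0.628, 0.038, 1.517, -0.027, 0.996, -0.02], TCP at [259.601, -595.924, 242.313] pointing down, gripper open.
Joint ranges: [-3.06, 3.06], [-0.37, 2.12], [-1.25, 1.32], [0.18, 2.47], [-1.1, 4.24], [0.23, 1.98], [-2.94, 2.94]. Speed limits (rad/s): [2.57, 2.57, 3.14, 3.14, 3.14, 3.14, 3.14].

INTERFACE

Orientations are given as [roll, pitch, yaw] about the fixed x, y, z axes, in that order (R = Rz(yaw) Ry(pitch) Rx(roll)).
In Python, from cell import * gives the robot as it stands.
- The arm moves only by the shell command python3 -m jog 'ROWS'. ROWS is JSON, a list of rows, each an object of numbers: "x", "y", "z": the shift along the tool's x, y, z in mm; "ax", "ay", "az": the turn, a rotation vector about the tool's x, y, z in rad; "grip": the finger opening in mm, from 0 to 85.4. In form: [{"x": .., "y": .., "z": .., "ax": .., "ay": .., "az": .., "grip": ..}, ...]. A call has 1 to 5 rows; each row is the pose to reach, as a shift and turn from the pose commanded when the call began, along the tool's axes at that moment; what a row does not reach only later rows make up. A row lasts 1/10 s, in which the tool goes at most 50 mm and 8.59 degrees, less where a joint would pass 70% of its speed; a pose out of reach is approached as far as the arm can. A call with a gripper value outside its range is refused whole. The fingers move at their own pace and stop on an object; the grip force is fixed at half the most. Time passes only in rows, so rows that repeat a pose let the fingers close. It gives the time, the measured TCP pose, the force and the opening at its end, in the units of the state.
- read_state(): the state, without advancing time (a new reading comes with each control period).
- get_image(name): name is "scene" or "top"; returns a dict with "color" (400x640x3 uint8, red, green, blue), "vfov" (degrees; the focal length in pixels is half the picture's height over the tangent of half this angle, whatever the lens; pixels are square), "cx", "cy" (the principal point, pixels), "camera_from_world" (4x4, takes a point from world to camera coordinates). Camera axes: x right, y down, z forward; pixel columns grow to the right and rows downward; lengths in mm; the calibration is good to about 2 mm. A picture is of the moment at which its call begins. There is no depth.
- finish_job(): hands the job in, once; it reports no verdict.
The state is a dict: "clock": time; "qpos": joint angles; "qd": joint speeds; "tau": joint torques, N m; "eef_pos": TCP position; "tool_rot": TCP orientation; "force": force on the tool from outside, world axes, zero at the start; "torque": the same for the moment, N m; "width": finger opening in mm.
Only numpy, scipy, OpenCV 4.12 (cv2) and the standard library are available. Lean on these libraries where they do the work, as an engineer would, in place of code of your own. Each camera call takes 0.05 s, during which the arm holds its last target.

TASK

Turn the round knob of the open optics housing in small steps until the mirror's pointer tip stands at the index mark, without touching the mirror or pointer inside. Then pick up the loose upper half of the housing, align it on the two dowels and press it fully down against the spring plungers until the halves meet flush all round, with the pointer still at its mark. Finish while holding it pressed closed (it would spring open if let go, and a colleague will put in the screws), and leave the other things on the table where they are.

Things in the scene. Friction and masses are not known exactly. Their poses are not given: they have to be found in the camera images.
- seat (a point): Centre of the flat top rim, 40 mm above the table, of the housing's lower half: an open aluminium box 120 mm (its x) by 164 mm (its y), fixed to the table, z up. Two steel dowels, 10 mm in diameter, stand 15 mm above the rim (the top 5 mm a cone) at (x, y) = (35, 68) and (-35, -68) mm from this point. The knob stands 142 mm along +y from it, on the same base plate.
- knob_grip (a point): Point on the vertical axis of the knob, at the height to grip, 49 mm above the table. The knob is a black round knurled cylinder, 34 mm in diameter, from 29 to 65 mm above the table, on a 48 mm round pedestal. It stays where it is left; friction about 0.03 N m.
- knob (a joint): Angle of the knob in rad, growing counter-clockwise seen from above, between stops at -1.2 and 1.2. The pointer turns the same way by half this angle.
- pivot (a point): On the vertical axis on which the mirror and its pointer turn, inside the box, 42 mm from its centre along the box's -y, 14 mm below the rim.
- pointer_tip (a point): Tip of the slim aluminium pointer inside the box, 62 mm from the pivot, 14 mm below the rim. The pointer turns with the mirror, geared to the knob (half the knob's angle).
- mark_point (a point): Where the pointer's tip should stand: 62 mm from the pivot, just before the index mark, a fixed white line 4 mm wide and 20 mm long inside the box that points at the pivot. At the start it lies 0.17 to 0.87 rad counter-clockwise of the pointer, seen from above.
- cover_grip (a point): Centre of the grip rib of the loose upper half, 42 mm above its underside. Rib: 16 mm wide along its x, 70 mm long along its y, 22 to 58 mm above the underside. The upper half is an aluminium lid, about 0.4 kg: flange 120 (x) by 164 (y) by 10 mm, raised middle 90 by 104 mm up to 22 mm; it lies underside down on the table, z up.
- cover_face (a point): Centre of the upper half's flat underside; axes as cover_grip. Two through holes, 13 mm in diameter, at (x, y) = (35, 68) and (-35, -68) mm from it take the dowels; it fits equally well turned by half a turn. When closed, this point lies on seat.
- plungers (a joint): How far the spring plungers are pressed, in m: 0 free, 0.004 flush with the rim (halves meet). Four brass plungers, 6 mm across, stand 4 mm above the rim at (x, y) = (+-55, +-35) mm from seat; together they start to give at 7 N and take 11.7 N to be flush (the lid's weight counts).
- screwdriver: Bystander: screwdriver with a grey handle, 170 mm long, lying on the table; origin at its underside's centre (for the screwdriver: about its middle). Leave it alone.
- post: Bystander: steel optical post, 73 mm high, on a 44 mm round foot; origin at its underside's centre. Leave it alone.
- lens_tube: Bystander: short dark lens tube standing on end, 32 mm across, 22 mm high; origin at its underside's centre. Leave it alone.
- jar: Bystander: clear jar with a white cap, 60 mm across, 60 mm high; origin at its underside's centre. Leave it alone.
- dropper: Bystander: brown glass bottle with black cap, 44 mm across, 105 mm high; origin at its underside's centre. Leave it alone.
- mirror_mount: Bystander: spare mirror on a post, about 100 mm high; origin at its underside's centre. Leave it alone.
- meter: Bystander: white analogue meter box, 100 x 140 x 60 mm; origin at its underside's centre. Leave it alone.
Things that resemble listed ones, but are neither listed nor needed, are in the scene too. Leave any blue or orange look-alike of the part that bears cover_grip alone.

How it is judged:
By the outcome, as a careful person would: the job done as asked, in the order asked, and still so for the second after the job is handed in, while the arm keeps its last pose, push and grip.
It also fails if it takes over 72 s, if anything falls off the work surface, if the arm or the gripper's body presses on something with over 40 N, if the wrist force passes 120 N, or if a joint passes its speed limit or range.

## Working session

There is one attempt and no reset: what is moved stays moved. The work goes in short steps, Python scripts to look and compute and a shell command to move; the robot and the scene stay as the last step left them, time stands still between calls to the robot, and variables do not carry over. Pictures are saved under pics/ and viewed, and the job is handed in when it is done.

```bash
ls; mkdir -p pics; python3 - <<'E'
from cell import *
import cv2
print(read_state())
for n in ["scene","top"]:
    d=get_image(n); cv2.imwrite(f"pics/{n}0.png",d["color"][:,:,::-1]); print(n,d["vfov"],d["cx"],d["cy"],d["camera_from_world"])
E
```

```text
pics
{'clock': 0.0, 'qpos': array([ 1.09416954,  0.62933343,  0.03845211,  1.51834257, -0.02703884,
        0.99627416, -0.02001407]), 'qd': array([-2.76575287e-04, -1.50419038e-04, -9.68140578e-04,  7.73774135e-04,
       -7.96187896e-04,  1.50382230e-04, -5.65871473e-06]), 'tau': array([-2.59462655e-05, -5.63395321e+01,  1.22622907e+00, -1.93446493e+01,
        1.09817268e-02,  1.06468366e-02,  2.57243306e-05]), 'eef_pos': array([ 259.38903134, -595.36713193,  241.40558709]), 'tool_rot': array([-1.57079271,  0.00183965, -1.16001238]), 'force': array([-0.41554195,  0.35114813, -0.10698907]), 'torque': array([-0.02479541, -0.025865  ,  0.02645092]), 'width': 85.65966206511466}
scene 48.76835854320939 329.1703687216907 191.60808455809277 [[-5.19977424e-01  8.54042290e-01  1.53377374e-02  2.96674364e+02]
 [ 7.11894371e-01  4.43215094e-01 -5.44763054e-01 -3.48660988e+02]
 [-4.72048602e-01 -2.72345640e-01 -8.38449742e-01  1.63156341e+03]
 [ 0.00000000e+00  0.00000000e+00  0.00000000e+00  1.00000000e+00]]
top 46.771748750532915 323.3948640394719 199.99019299492784 [[ 1.19433331e-02 -9.99919749e-01 -4.22515382e-03 -4.46306902e+01]
 [-9.96979882e-01 -1.15837366e-02 -7.67914883e-02  5.50317233e+02]
 [ 7.67363827e-02  5.12953968e-03 -9.97038222e-01  1.52408070e+03]
 [ 0.00000000e+00  0.00000000e+00  0.00000000e+00  1.00000000e+00]]
```

View pics/scene0.png

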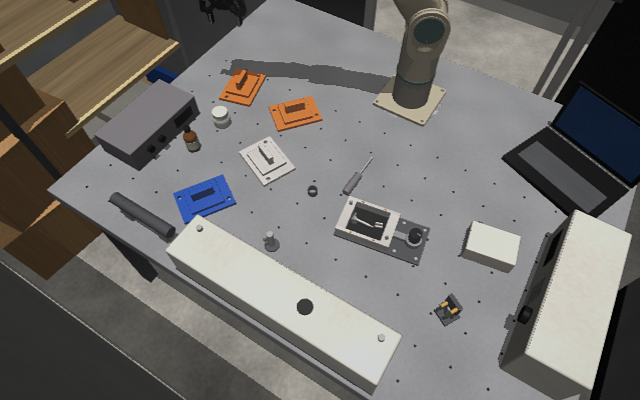

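View pics/top0.png

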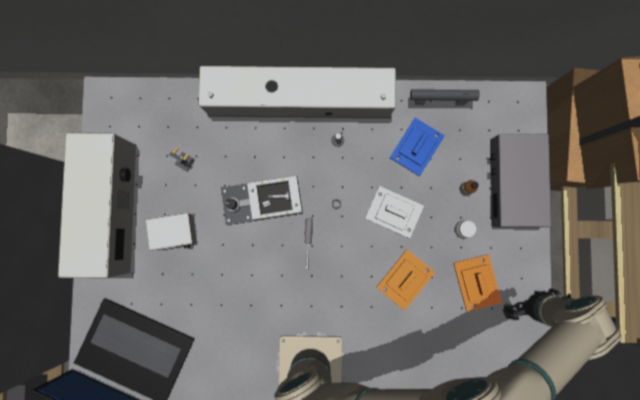

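The top view shows the open housing at (275,198) with its knob at (232,204). Lid candidates are white/aluminium (395,211), blue (417,146), orange (406,279) and orange (478,282). I choose the white one because it is bare aluminium and the coloured ones are look-alikes. I'll check it close up.

```bash
cat > h.py <<'E'
import numpy as np, cv2
from cell import *
def K(d):
    f=d["color"].shape[0]/2/np.tan(np.radians(d["vfov"]/2)); return f,d["cx"],d["cy"]
def unproj(d,uv,z):
    f,cx,cy=K(d); T=d["camera_from_world"]; R,t=T[:3,:3],T[:3,3]
    uv=np.atleast_2d(uv).astype(float)
    r=np.c_[(uv[:,0]-cx)/f,(uv[:,1]-cy)/f,np.ones(len(uv))]@R
    c=-R.T@t
    return c+r*((z-c[2])/r[:,2])[:,None]
def proj(d,P):
    f,cx,cy=K(d); T=d["camera_from_world"]; q=np.atleast_2d(P)@T[:3,:3].T+T[:3,3]
    return np.c_[q[:,0]/q[:,2]*f+cx,q[:,1]/q[:,2]*f+cy]
def crop(d,x,y,w,h,s,name):
    cv2.imwrite(name,cv2.resize(d["color"][y:y+h,x:x+w,::-1],None,fx=s,fy=s,interpolation=cv2.INTER_CUBIC))
E
python3 - <<'E'
from h import *
d=get_image("top")
crop(d,215,165,100,70,8,"pics/t_house.png"); crop(d,350,165,100,70,8,"pics/t_lid.png")
d=get_image("scene")
crop(d,325,185,115,85,7,"pics/s_house.png"); crop(d,225,125,100,70,8,"pics/s_lid.png")
E
```

```text
(no output)
```

View pics/t_house.png

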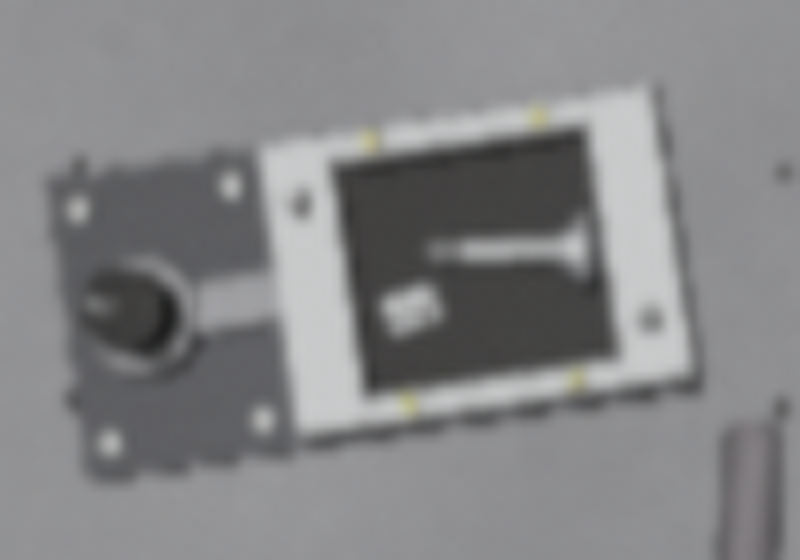

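View pics/t_lid.png

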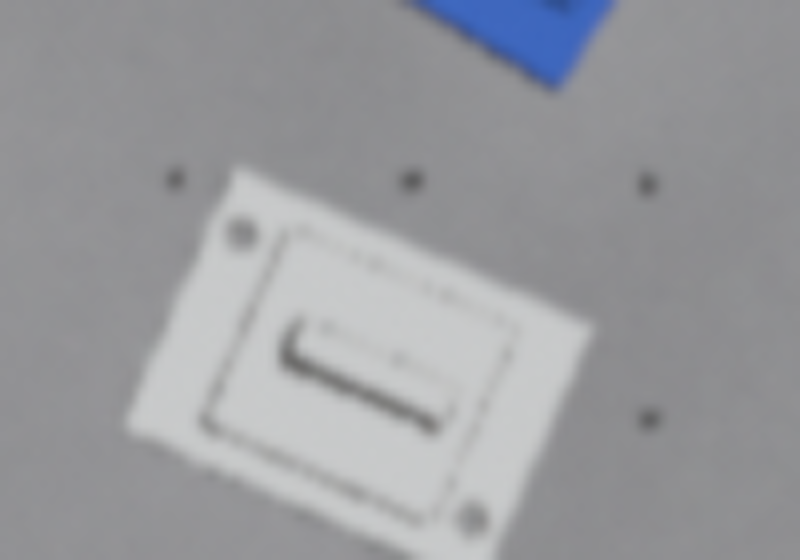

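View pics/s_house.png

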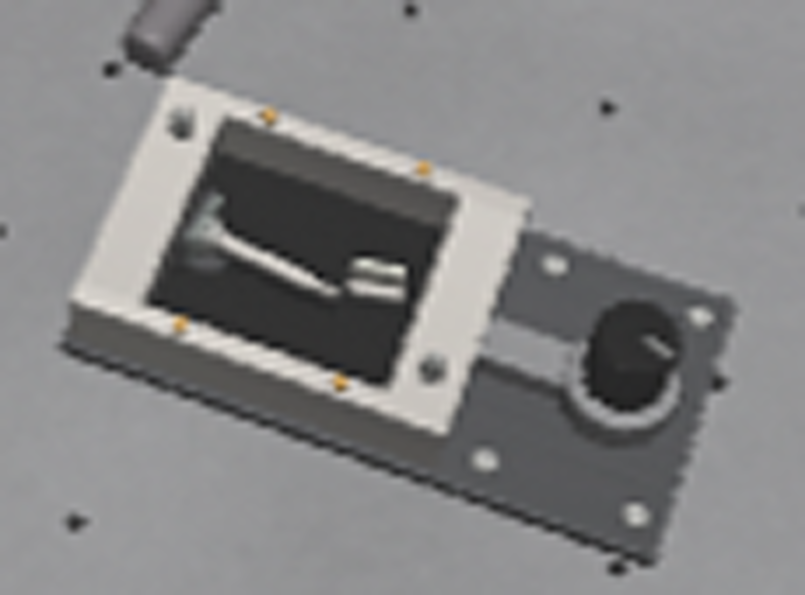

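View pics/s_lid.png

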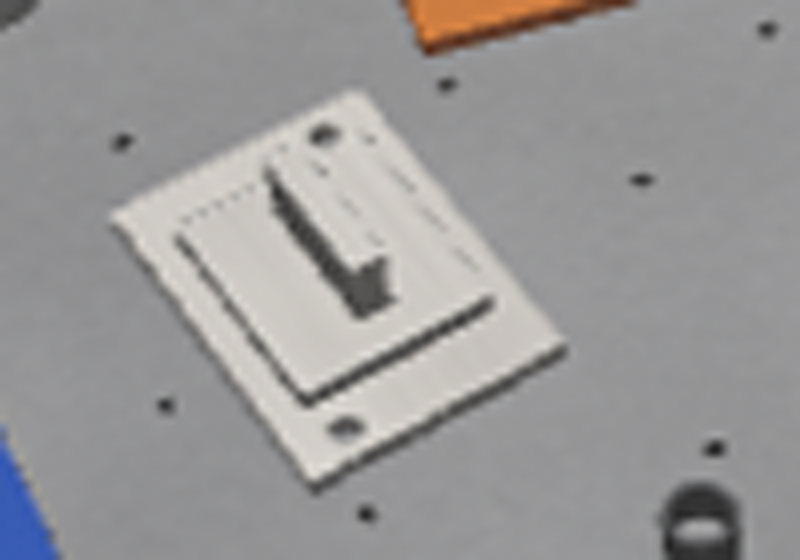

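```bash
python3 - <<'E'
from h import *
dt=get_image("top"); ds=get_image("scene")
np.savez("imgs.npz",t=dt["color"],s=ds["color"])
roi={"top":dict(house=(240,165,70,65),lid=(350,175,90,75)),"scene":dict(house=(325,185,80,75),lid=(230,130,75,60))}
for n,d in (("top",dt),("scene",ds)):
  for k,z in (("house",40),("lid",10)):
    x,y,w,h=roi[n][k]; c=d["color"][y:y+h,x:x+w]
    g=cv2.resize(cv2.cvtColor(c,cv2.COLOR_RGB2GRAY),None,fx=4,fy=4,interpolation=cv2.INTER_CUBIC)
    t=175
    m=(g>t).astype(np.uint8)
    cs,_=cv2.findContours(m,cv2.RETR_EXTERNAL,cv2.CHAIN_APPROX_NONE)
    ct=max(cs,key=cv2.contourArea)
    pts=(ct[:,0,:]+0.5)/4-0.5+[x,y]
    P=unproj(d,pts,z)[:,:2]
    r=cv2.minAreaRect(P.astype(np.float32)); print(n,k,r, np.round(cv2.contourArea(P.astype(np.float32))))
    print(np.round(cv2.boxPoints(r),1).tolist())
for n,d,rect in (("t",dt,(255,175,40,45)),("s",ds,(340,195,50,50))):
    x,y,w,h=rect;g=cv2.resize(d["color"][y:y+h,x:x+w,::-1],None,fx=14,fy=14,interpolation=cv2.INTER_LANCZOS4)
    cv2.imwrite(f"pics/z_{n}.png",g[:600])
E
```

```text
top house ((562.1848754882812, 100.30775451660156), (118.87554931640625, 110.58643341064453), 9.314593315124512) 3426.0
[[494.6000061035156, 145.3000030517578], [512.5, 36.099998474121094], [629.7999877929688, 55.400001525878906], [611.9000244140625, 164.5]]
top lid ((515.4739990234375, -276.068115234375), (164.08041381835938, 120.1020278930664), 66.51677703857422) 19046.0
[[427.70001220703125, -327.3999938964844], [537.9000244140625, -375.20001220703125], [603.2000122070312, -224.8000030517578], [493.1000061035156, -176.89999389648438]]
scene house ((549.8279418945312, 185.15188598632812), (120.0116958618164, 45.48978805541992), 8.06686782836914) 3212.0
[[487.20001220703125, 199.3000030517578], [493.6000061035156, 154.1999969482422], [612.4000244140625, 171.10000610351562], [606.0, 216.10000610351562]]
scene lid ((517.521484375, -274.5658874511719), (163.61729431152344, 120.59452819824219), 66.8401870727539) 19032.0
[[429.8999938964844, -326.1000061035156], [540.7999877929688, -373.5], [605.0999755859375, -223.10000610351562], [494.29998779296875, -175.60000610351562]]
```

```bash
python3 - <<'E'
import cv2,numpy as np
a=cv2.imread("pics/z_t.png");b=cv2.imread("pics/z_s.png")
print(a.shape,b.shape)
E
```

```text
(600, 560, 3) (600, 700, 3)
```

View pics/z_t.png

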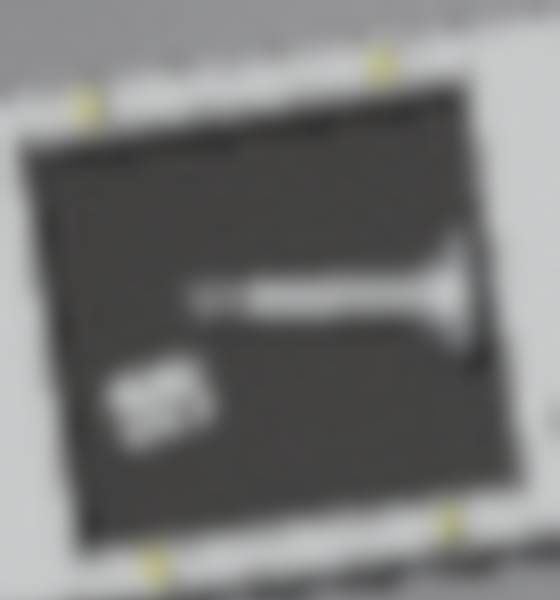

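View pics/z_s.png

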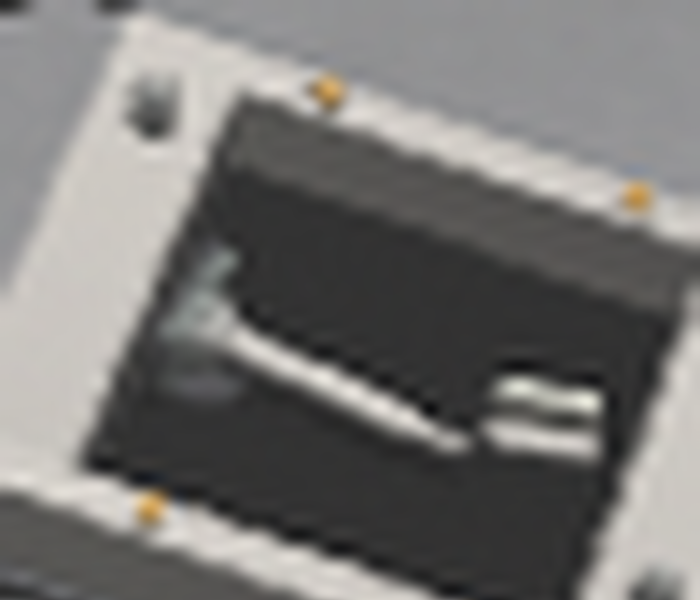

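```bash
python3 - <<'E'
from h import *
dt=get_image("top"); ds=get_image("scene")
for n,d,(x,y,w,h) in (("top",dt,(243,168,62,60)),("scene",ds,(325,185,85,75))):
    c=d["color"][y:y+h,x:x+w]
    u=cv2.resize(c,None,fx=4,fy=4,interpolation=cv2.INTER_CUBIC)
    g=cv2.cvtColor(u,cv2.COLOR_RGB2GRAY); hsv=cv2.cvtColor(u,cv2.COLOR_RGB2HSV)
    m=((hsv[...,1]>75)&(hsv[...,2]>120)).astype(np.uint8)
    k,l,st,ce=cv2.connectedComponentsWithStats(m)
    px=[(ce[i]+.5)/4-.5+[x,y] for i in range(1,k) if st[i,4]>25]
    print(n,"plungers",np.round(px,2).tolist()); P=unproj(d,px,43)[:,:2]; print(np.round(P,1).tolist(),P.mean(0))
    for t in (165,180):
        m=(g>t).astype(np.uint8); m=cv2.morphologyEx(m,cv2.MORPH_CLOSE,np.ones((17,17),np.uint8))
        cs,_=cv2.findContours(m,cv2.RETR_EXTERNAL,cv2.CHAIN_APPROX_NONE); ct=max(cs,key=cv2.contourArea)
        pts=(ct[:,0,:]+.5)/4-.5+[x,y]; P=unproj(d,pts,40)[:,:2].astype(np.float32)
        print(t,cv2.minAreaRect(P))
E
```

```text
top plungers []Traceback (most recent call last):
  File "<stdin>", line 10, in <module>
  File "h.py", line 8, in unproj
    r=np.c_[(uv[:,0]-cx)/f,(uv[:,1]-cy)/f,np.ones(len(uv))]@R
             ~~^^^^^
IndexError: index 0 is out of bounds for axis 1 with size 0
```

```bash
python3 - <<'E'
from h import *
dt=get_image("top"); ds=get_image("scene")
for n,d,(x,y,w,h) in (("top",dt,(243,168,62,60)),("scene",ds,(325,185,85,75))):
    c=d["color"][y:y+h,x:x+w]
    u=cv2.resize(c,None,fx=4,fy=4,interpolation=cv2.INTER_CUBIC)
    g=cv2.cvtColor(u,cv2.COLOR_RGB2GRAY); f=u.astype(int)
    yl=(f[...,0]+f[...,1])/2-f[...,2]
    m=(yl>30).astype(np.uint8)
    k,l,st,ce=cv2.connectedComponentsWithStats(m)
    px=[(ce[i]+.5)/4-.5+[x,y] for i in range(1,k) if st[i,4]>10]
    print(n,"plungers",np.round(px,2).tolist()); P=unproj(d,px,43)[:,:2]; print(np.round(P,1).tolist(),P.mean(0))
    for t in (165,180):
        m=(g>t).astype(np.uint8); m=cv2.morphologyEx(m,cv2.MORPH_CLOSE,np.ones((17,17),np.uint8))
        cs,_=cv2.findContours(m,cv2.RETR_EXTERNAL,cv2.CHAIN_APPROX_NONE); ct=max(cs,key=cv2.contourArea)
        pts=(ct[:,0,:]+.5)/4-.5+[x,y]; P=unproj(d,pts,40)[:,:2].astype(np.float32)
        print(t,cv2.minAreaRect(P))
E
```

```text
top plungers [[281.81, 179.23], [260.83, 182.16], [286.68, 211.91], [265.63, 214.95]]
[[616.4, 100.1], [605.8, 169.2], [508.4, 82.0], [497.6, 151.0]] [557.04659967 125.56670089]
165 ((556.7970581054688, 133.70217895507812), (120.91130828857422, 179.73658752441406), 9.430648803710938)
180 ((557.8033447265625, 126.11634063720703), (117.76831817626953, 162.45726013183594), 9.31528091430664)
scene plungers [[363.0, 201.0], [385.08, 208.61], [350.3, 230.73], [373.14, 239.1]]
[[511.1, 82.6], [499.6, 151.7], [619.1, 100.3], [608.1, 169.4]] [559.47394858 125.98938514]
165 ((558.73681640625, 128.42408752441406), (121.20288848876953, 171.27735900878906), 9.391401290893555)
180 ((559.458984375, 125.72774505615234), (119.50736999511719, 164.28172302246094), 9.407307624816895)
```

```bash
cat >> h.py <<'E'
SEAT={"top":np.array([557.2,125.8]),"scene":np.array([559.4,125.9])}; YAW=np.radians(9.35)
def box2w(n,P):  # P in box frame (x,y,zworld)
    P=np.atleast_2d(P).astype(float); c,s=np.cos(YAW),np.sin(YAW)
    return np.c_[P[:,:2]@np.array([[c,s],[-s,c]])+SEAT[n],P[:,2]]
def rect(d,n,z,name,s=6,xr=(-50,50),yr=(-60,60)):
    # rectified view at height z: box +y to the right, box +x down
    xs=np.arange(xr[0],xr[1],1/s); ys=np.arange(yr[0],yr[1],1/s)
    X,Y=np.meshgrid(xs,ys,indexing="ij")
    uv=proj(d,box2w(n,np.c_[X.ravel(),Y.ravel(),np.full(X.size,z)])).astype(np.float32)
    o=cv2.remap(d["color"],uv[:,0].reshape(X.shape),uv[:,1].reshape(X.shape),cv2.INTER_CUBIC)
    cv2.imwrite(name,o[:,:,::-1]); return o
E
python3 - <<'E'
from h import *
for n in("top","scene"):
    d=get_image(n)
    o=rect(d,n,26,f"pics/r_{n}.png")
E
```

```text
(no output)
```

View pics/r_top.png

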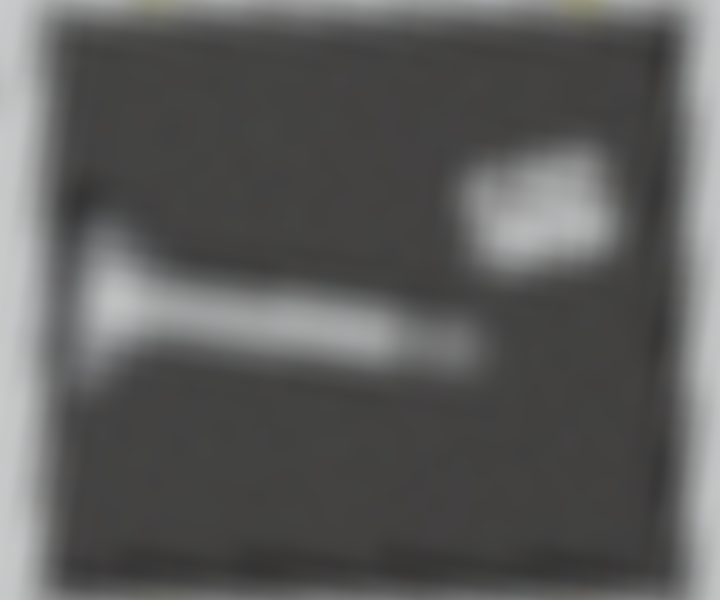

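View pics/r_scene.png

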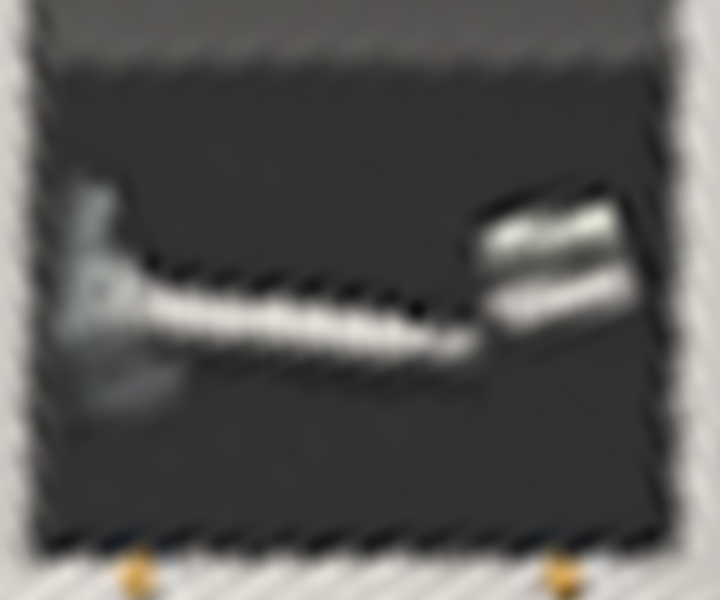

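```bash
python3 - <<'E'
from h import *
for n in("top","scene"):
    d=get_image(n); T=d["camera_from_world"]; print(n,"cam",-T[:3,:3].T@T[:3,3])
    p=proj(d,box2w(n,[[-15,32,26],[0,-42,26],[0,0,26]])); print(p)
    u,v=np.round(p[0]).astype(int)
    print(u-7,v-6)
    w=d["color"][v-6:v+7,u-7:u+8]
    for r in w: print(" ".join("%3d/%3d/%3d"%tuple(x) for x in r))
E
```

```text
top cam [ 432.23580995  -46.07021104 1561.63781421]
[[265.36553253 203.27763957]
 [286.69425451 195.4979397 ]
 [274.23033036 197.39396466]]
258 197
107/108/107  62/ 60/ 60  65/ 63/ 62  66/ 65/ 64  66/ 65/ 64  66/ 66/ 64  67/ 67/ 66  65/ 66/ 64  66/ 65/ 65  69/ 69/ 68  81/ 81/ 81  97/ 97/ 97  95/ 95/ 95  94/ 94/ 94 104/104/105
112/112/112  61/ 61/ 60  63/ 62/ 62  65/ 64/ 63  66/ 66/ 65  65/ 65/ 65  66/ 66/ 65  67/ 67/ 66  67/ 67/ 66  67/ 66/ 66  70/ 70/ 69  73/ 73/ 72  69/ 68/ 69  66/ 67/ 66  70/ 70/ 70
118/118/118  66/ 66/ 65  63/ 62/ 62  66/ 65/ 65  66/ 66/ 65  65/ 66/ 65  66/ 67/ 66  68/ 68/ 67  71/ 71/ 70  76/ 77/ 76  75/ 74/ 75  71/ 70/ 70  65/ 64/ 65  66/ 65/ 64  65/ 64/ 64
126/127/127  72/ 73/ 72  64/ 63/ 62  66/ 66/ 65  67/ 67/ 66  71/ 72/ 70  78/ 78/ 77  85/ 86/ 85 100/101/100 113/114/113 107/107/107  87/ 88/ 87  72/ 71/ 72  67/ 66/ 66  67/ 66/ 66
134/135/135  80/ 79/ 79  65/ 64/ 64  68/ 67/ 66  77/ 77/ 77  99/ 99/ 99 117/118/117 131/132/132 152/153/153 160/162/162 147/148/148 112/112/111  78/ 77/ 78  68/ 67/ 67  67/ 66/ 66
147/148/148  89/ 89/ 89  65/ 64/ 64  71/ 70/ 69  99/
[... 3177 characters left out ...]
/ 43 102/100/ 98 170/166/162 176/172/168 164/162/156 131/129/124 102/100/ 97  84/ 83/ 79  87/ 86/ 82  86/ 84/ 81  43/ 43/ 43  44/ 44/ 45  74/ 73/ 72 156/153/148
165/162/158 101/100/ 98  65/ 64/ 63 135/132/129 187/183/178 195/191/186 214/209/203 211/207/201 211/206/201 199/194/189 140/137/134  42/ 43/ 43  41/ 41/ 41  96/ 96/ 93 176/174/168
 81/ 80/ 79  63/ 63/ 62  47/ 46/ 46  59/ 59/ 59  74/ 73/ 72  76/ 75/ 73  89/ 88/ 86 109/108/105 127/124/121 145/143/139 122/119/116  42/ 42/ 42  51/ 52/ 51 135/133/129 209/205/199
 46/ 46/ 46  50/ 51/ 51  48/ 48/ 48  48/ 47/ 48  46/ 46/ 46  46/ 45/ 45  47/ 47/ 47  50/ 50/ 51  54/ 54/ 53  60/ 60/ 59  57/ 57/ 56  42/ 42/ 43  97/ 96/ 94 178/174/170 207/203/197
```

```bash
cat >> h.py <<'E'
def w2box(n,P):
    P=np.atleast_2d(P)[:,:2]-SEAT[n]; c,s=np.cos(YAW),np.sin(YAW); return P@np.array([[c,-s],[s,c]])
def angs(tag):
    out={}
    for n,rows in (("scene",dict(ptr=(-12,22),mark=(-22,-7.5))),("top",dict(ptr=(-12,22),mark=(-27,-3)))):
        d=get_image(n); o=rect(d,n,26,f"pics/{tag}_{n}.png")
        g=cv2.cvtColor(o,cv2.COLOR_RGB2GRAY).astype(float); s=6
        # polar sampling about pivot (box x=0,y=-42): angle CCW from +y => x=-r sin, y=-42+r cos
        th=np.linspace(-1.0,1.0,801)
        def prof(r0,r1):
            r=np.arange(r0,r1,.5); A,R=np.meshgrid(th,r)
            mx=((-42+R*np.cos(A))+60)*s; my=((-R*np.sin(A))+50)*s
            return cv2.remap(g.astype(np.float32),mx.astype(np.float32),my.astype(np.float32),cv2.INTER_LINEAR).mean(0)
        for nm,(a,b) in dict(p1=(25,40),p2=(40,55),p3=(52,61),m1=(66,72),m2=(72,78),m3=(78,83)).items():
            p=prof(a,b); bg=np.median(p)
            pk=[i for i in range(2,799) if p[i]>p[i-1] and p[i]>=p[i+1] and p[i]>bg+25]
            L=[]
            for i in pk:
                lo,hi=i,i; h=bg+(p[i]-bg)*.6
                while lo>0 and p[lo]>h: lo-=1
                while hi<800 and p[hi]>h: hi+=1
                L.append((round(float((th[lo]+th[hi])/2),3),round(float(th[hi]-th[lo]),3),int(p[i])))
            print(n,nm,L)
E
python3 -c "
from h import *
angs('a0')"
```

```text
scene p1 [(-0.12, 0.175, 217)]
scene p2 [(-0.124, 0.108, 205)]
scene p3 [(-0.938, 0.125, 179), (-0.941, 0.118, 186), (-0.944, 0.113, 192), (-0.124, 0.078, 163), (0.896, 0.208, 86), (0.896, 0.208, 86)]
scene m1 [(-0.739, 0.178, 89), (-0.742, 0.12, 191), (-0.741, 0.107, 208), (-0.006, 0.088, 193), (0.158, 0.07, 205), (0.701, 0.168, 87)]
scene m2 [(-0.665, 0.15, 106), (-0.667, 0.125, 158), (-0.67, 0.1, 207), (0.008, 0.07, 205), (0.149, 0.068, 183), (0.634, 0.152, 86), (0.634, 0.152, 86), (0.632, 0.155, 84), (0.632, 0.155, 84)]
scene m3 [(-0.621, 0.088, 210), (0.022, 0.065, 206), (0.156, 0.058, 214), (0.59, 0.135, 88), (0.589, 0.137, 83), (0.589, 0.137, 83)]
top p1 [(-0.129, 0.257, 165)]
top p2 [(-0.131, 0.177, 143)]
top p3 [(-0.131, 0.137, 115), (0.961, 0.077, 109), (0.958, 0.085, 104)]
top m1 [(0.19, 0.195, 179), (0.765, 0.055, 125), (0.764, 0.068, 118), (0.761, 0.077, 110), (0.76, 0.09, 102), (0.759, 0.107, 93)]
top m2 [(0.199, 0.203, 180), (0.694, 0.042, 125), (0.691, 0.062, 109), (0.689, 0.077, 100)]
top m3 [(0.199, 0.198, 175), (0.199, 0.198, 175), (0.643, 0.04, 136)]
```

```bash
cat >> h.py <<'E'
def go(x,y,z,yawdeg):
    s=read_state(); R=cv2.Rodrigues(np.zeros(3))[0]
    from scipy.spatial.transform import Rotation as Ro
    R=Ro.from_euler("xyz",s["tool_rot"]); 
    sh=R.inv().apply(np.array([x,y,z])-s["eef_pos"])
    Rt=Ro.from_euler("xyz",[-np.pi/2,0,np.radians(yawdeg)])
    rv=(R.inv()*Rt).as_rotvec()
    print("t",round(s["clock"],2),"pos",np.round(s["eef_pos"],1),"rpy",np.round(np.degrees(s["tool_rot"]),2),"w",round(s["width"],1),"F",np.round(s["force"],1),"T",np.round(s["torque"],2))
    print("shift",np.round(sh,1),"turn",np.round(rv,3))
E
python3 -c "
from h import *
go(535.5,265.9,200,-8)
s=read_state(); print(np.round(s['qpos'],2))"
```

```text
t 0.8 pos [ 259.6 -595.9  242.3] rpy [-90.    -0.   -66.46] w 85.5 F [ 0.4 -0.8  0.3] T [-0.02 -0.04  0.02]
shift [-680.    42.3  597.1] turn [-0.   -1.02  0.  ]
[ 1.09  0.63  0.04  1.52 -0.03  1.   -0.02]
```

```bash
python3 -m jog '[{"x":-37,"z":33,"ay":-0.06},{"x":-74,"z":66,"ay":-0.12},{"x":-111,"z":99,"ay":-0.18},{"x":-148,"z":132,"ay":-0.24},{"x":-185,"z":165,"ay":-0.3}]'; python3 -c "
from h import *
go(535.5,265.9,200,-8)"
```

```text
t 0.8 pos [ 259.6 -595.9  242.3] rpy [-90.    -0.   -66.46] w 85.5 F [ 0.4 -0.8  0.3] T [-0.02 -0.04  0.02]
shift [-680.    42.3  597.1] turn [-0.   -1.02  0.  ]$[0]: bad value
```

```bash
python3 -m jog '[{"x":-37,"y":0,"z":33,"ax":0,"ay":-0.06,"az":0,"grip":85},{"x":-74,"y":0,"z":66,"ax":0,"ay":-0.12,"az":0,"grip":85},{"x":-111,"y":0,"z":99,"ax":0,"ay":-0.18,"az":0,"grip":85},{"x":-148,"y":0,"z":132,"ax":0,"ay":-0.24,"az":0,"grip":85},{"x":-185,"y":0,"z":165,"ax":0,"ay":-0.3,"az":0,"grip":85}]'; python3 -c "
from h import *
go(535.5,265.9,200,-8)"
```

```text
clock: 1.3
eef_pos: [337.5, -358.6, 242.6]
tool_rot: [-1.571, -0.001, -0.858]
force: [1.9, 0.3, -0.4]
width: 85.2
t 1.3 pos [ 337.5 -358.6  242.6] rpy [-8.999e+01 -5.000e-02 -4.914e+01] w 85.2 F [ 1.9  0.3 -0.4] T [ 0.05 -0.1   0.01]
shift [-342.9   42.4  558.3] turn [ 0.    -0.718  0.001]
```

```bash
python3 -m jog '[{"x":-26,"y":0,"z":42,"ax":0,"ay":-0.06,"az":0,"grip":85},{"x":-52,"y":0,"z":84,"ax":0,"ay":-0.12,"az":0,"grip":85},{"x":-78,"y":0,"z":126,"ax":0,"ay":-0.18,"az":0,"grip":85},{"x":-104,"y":0,"z":168,"ax":0,"ay":-0.24,"az":0,"grip":85},{"x":-130,"y":0,"z":210,"ax":0,"ay":-0.3,"az":0,"grip":85}]'; python3 -c "
from h import *
go(535.5,265.9,200,-8)"
```

```text
clock: 1.8
eef_pos: [411.8, -123.1, 242.7]
tool_rot: [-1.571, -0.001, -0.558]
force: [1.6, -0.1, -0.8]
width: 84.7
t 1.8 pos [ 411.8 -123.1  242.7] rpy [-8.998e+01 -7.000e-02 -3.197e+01] w 84.7 F [ 1.6 -0.1 -0.8] T [ 0.02 -0.12 -0.02]
shift [-101.1   42.7  395.5] turn [ 0.    -0.418  0.001]
```

```bash
python3 -m jog '[{"x":-12,"y":0,"z":47,"ax":0,"ay":-0.06,"az":0,"grip":85},{"x":-24,"y":0,"z":94,"ax":0,"ay":-0.12,"az":0,"grip":85},{"x":-36,"y":0,"z":141,"ax":0,"ay":-0.18,"az":0,"grip":85},{"x":-48,"y":0,"z":188,"ax":0,"ay":-0.24,"az":0,"grip":85},{"x":-60,"y":0,"z":235,"ax":0,"ay":-0.3,"az":0,"grip":85}]'; python3 -c "
from h import *
go(535.5,265.9,150,-8)"
```

```text
clock: 2.3
eef_pos: [485.8, 108.0, 242.7]
tool_rot: [-1.571, -0.001, -0.258]
force: [0.7, -0.4, -0.3]
width: 85.6
t 2.3 pos [485.8 108.  242.7] rpy [-8.999e+01 -5.000e-02 -1.477e+01] w 85.6 F [ 0.7 -0.4 -0.3] T [ 0.   -0.05 -0.01]
shift [  7.7  92.7 165.4] turn [-0.    -0.118  0.001]
```

```bash
python3 -m jog '[{"x":2,"y":20,"z":42,"ax":0,"ay":-0.03,"az":0,"grip":85},{"x":4,"y":40,"z":83,"ax":0,"ay":-0.06,"az":0,"grip":85},{"x":6,"y":60,"z":124,"ax":0,"ay":-0.1,"az":0,"grip":85},{"x":7.7,"y":80,"z":165.4,"ax":0,"ay":-0.118,"az":0,"grip":85},{"x":7.7,"y":92,"z":165.4,"ax":0,"ay":-0.118,"az":0,"grip":85}]'; python3 - <<'E'
from h import *
go(535.5,265.9,100,-8)
for n in("top","scene"):
    d=get_image(n); p=proj(d,[[535.5,265.9,49]])[0]; print(p)
    u,v=p.astype(int); crop(d,u-50,v-40,100,75,8,f"pics/k_{n}.png")
E
```

```text
clock: 2.8
eef_pos: [535.2, 271.5, 149.0]
tool_rot: [-1.565, 0.0, -0.135]
force: [-0.7, 0.2, 0.4]
width: 84.7
t 2.8 pos [535.2 271.5 149. ] rpy [-8.966e+01  1.000e-02 -7.720e+00] w 84.7 F [-0.7  0.2  0.4] T [0.02 0.05 0.  ]
shift [ 1.1 49.  -5.8] turn [-0.006  0.005 -0.   ]
[230.65875547 202.91305806]
[414.97772657 234.7495963 ]
```

View pics/k_scene.png

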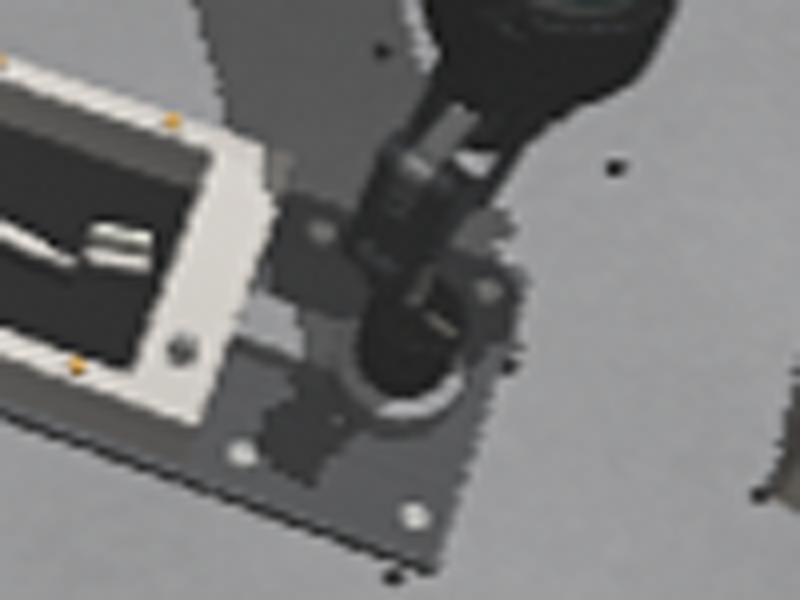

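View pics/k_top.png

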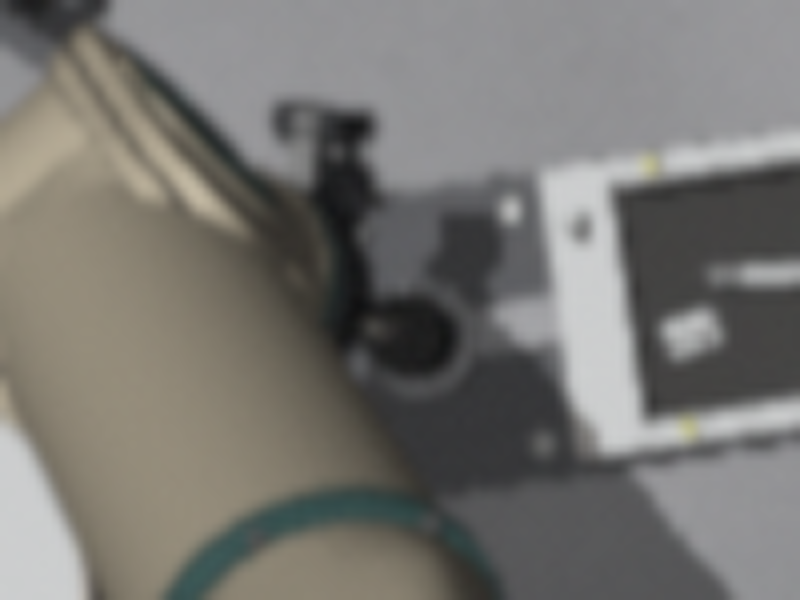

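```bash
python3 -m jog '[{"x":0,"y":0,"z":0,"ax":0,"ay":0,"az":0,"grip":85},{"x":0,"y":20,"z":0,"ax":0,"ay":0,"az":0,"grip":85},{"x":0,"y":40,"z":0,"ax":0,"ay":0,"az":0,"grip":85},{"x":0,"y":40,"z":0,"ax":0,"ay":0,"az":0,"grip":85}]'; python3 -c "
from h import *
go(535.5,265.9,46,-8)"
```

```text
clock: 3.3
eef_pos: [534.6, 261.2, 109.5]
tool_rot: [-1.574, 0.002, -0.144]
force: [-0.9, -0.7, 0.3]
width: 85.0
t 3.3 pos [534.6 261.2 109.5] rpy [-90.17   0.11  -8.27] w 85.0 F [-0.9 -0.7  0.3] T [ 0.01 -0.04 -0.02]
shift [ 0.4 63.5  4.9] turn [ 0.003 -0.005 -0.002]
```

```bash
python3 -m jog '[{"x":0,"y":0,"z":0,"ax":0,"ay":0,"az":0,"grip":85},{"x":0,"y":0,"z":0,"ax":0,"ay":0,"az":0,"grip":85},{"x":0,"y":0,"z":0,"ax":0,"ay":0,"az":0,"grip":85},{"x":0,"y":0,"z":0,"ax":0,"ay":0,"az":0,"grip":85}]'; python3 -c "
from h import *
go(535.5,265.9,46,-8)"
```

```text
clock: 3.7
eef_pos: [535.8, 264.1, 111.2]
tool_rot: [-1.57, -0.001, -0.142]
force: [-0.1, 0.2, 0.5]
width: 85.1
t 3.7 pos [535.8 264.1 111.2] rpy [-8.995e+01 -7.000e-02 -8.150e+00] w 85.1 F [-0.1  0.2  0.5] T [ 0.02  0.02 -0.01]
shift [-0.6 65.2  1.7] turn [-0.001 -0.003  0.001]
```

```bash
python3 -m jog '[{"x":0,"y":15,"z":1,"ax":0,"ay":0,"az":0,"grip":85},{"x":0,"y":30,"z":1.7,"ax":0,"ay":0,"az":0,"grip":85},{"x":0,"y":45,"z":1.7,"ax":0,"ay":0,"az":0,"grip":85},{"x":-0.6,"y":58,"z":1.7,"ax":0,"ay":0,"az":0,"grip":85},{"x":-0.6,"y":65,"z":1.7,"ax":0,"ay":0,"az":0,"grip":85}]';python3 -m jog '[{"x":0,"y":0,"z":0,"ax":0,"ay":0,"az":0,"grip":85},{"x":0,"y":0,"z":0,"ax":0,"ay":0,"az":0,"grip":85},{"x":0,"y":0,"z":0,"ax":0,"ay":0,"az":0,"grip":85}]'; python3 - <<'E'
from h import *
go(535.5,265.9,46,-8)
d=get_image("scene"); crop(d,365,185,100,75,8,f"pics/k2.png")
E
```

```text
clock: 4.2
eef_pos: [533.7, 265.2, 43.0]
tool_rot: [-1.573, 0.003, -0.142]
force: [0.9, 0.2, 0.2]
width: 85.0
clock: 4.5
eef_pos: [535.4, 266.0, 45.9]
tool_rot: [-1.57, -0.001, -0.142]
force: [0.3, 0.1, -0.3]
width: 85.2
t 4.5 pos [535.4 266.   45.9] rpy [-8.996e+01 -6.000e-02 -8.140e+00] w 85.2 F [ 0.3  0.1 -0.3] T [-0.03 -0.03 -0.05]
shift [ 0.1 -0.1 -0.1] turn [-0.001 -0.002  0.001]
```

View pics/k2.png

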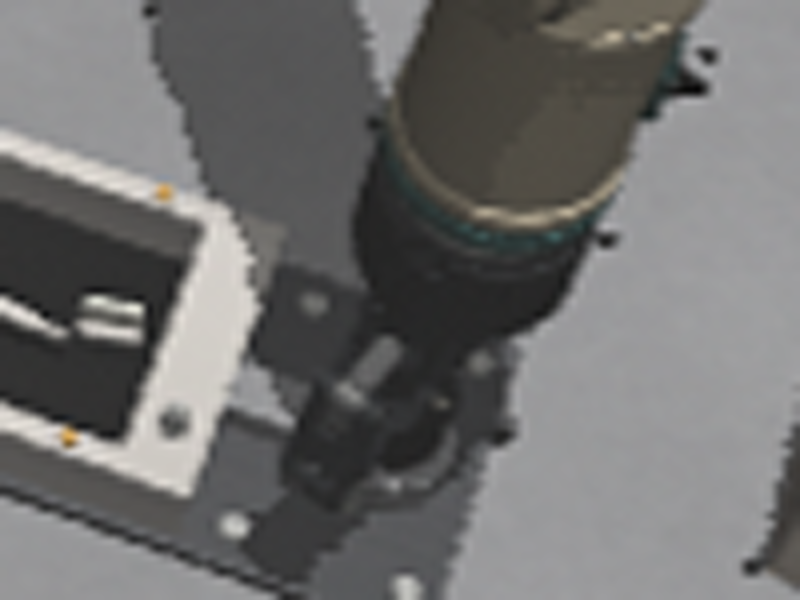

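The knob at (430,430) in the crop lies between the open fingers. The box interior, with the pointer tip at (65,330) and the mark at (110,310), stays visible. Closing now.

```bash
python3 -m jog '[{"x":0,"y":0,"z":0,"ax":0,"ay":0,"az":0,"grip":60},{"x":0,"y":0,"z":0,"ax":0,"ay":0,"az":0,"grip":45},{"x":0,"y":0,"z":0,"ax":0,"ay":0,"az":0,"grip":35},{"x":0,"y":0,"z":0,"ax":0,"ay":0,"az":0,"grip":28},{"x":0,"y":0,"z":0,"ax":0,"ay":0,"az":0,"grip":28}]'; python3 -m jog '[{"x":0,"y":0,"z":0,"ax":0,"ay":0,"az":0,"grip":28},{"x":0,"y":0,"z":0,"ax":0,"ay":0,"az":0,"grip":28},{"x":0,"y":0,"z":0,"ax":0,"ay":0,"az":0,"grip":28}]'; python3 -c "
from h import *
go(535.5,265.9,46,-8)
angs('a1')"
```

```text
clock: 5.05
eef_pos: [534.8, 265.8, 45.8]
tool_rot: [-1.571, 0.0, -0.142]
force: [-1.9, -1.4, 5.8]
width: 32.6
clock: 5.35
eef_pos: [534.8, 265.8, 45.8]
tool_rot: [-1.571, 0.0, -0.142]
force: [-1.5, -0.7, 5.5]
width: 32.6
t 5.35 pos [534.8 265.8  45.8] rpy [-90.     0.    -8.13] w 32.6 F [-1.5 -0.7  5.5] T [-0.11  0.36 -0.04]
shift [ 0.7 -0.2  0.2] turn [ 0.    -0.002 -0.   ]
scene p1 [(-0.12, 0.175, 224)]
scene p2 [(-0.124, 0.108, 211)]
scene p3 [(-0.938, 0.125, 184), (-0.94, 0.12, 192), (-0.944, 0.113, 198), (-0.124, 0.078, 167), (0.894, 0.212, 88), (0.894, 0.212, 87), (0.883, 0.235, 76)]
scene m1 [(-0.739, 0.178, 91), (-0.742, 0.12, 196), (-0.741, 0.107, 214), (-0.006, 0.088, 198), (0.158, 0.07, 211), (0.7, 0.17, 88), (0.699, 0.173, 84), (0.699, 0.173, 84)]
scene m2 [(-0.666, 0.147, 110), (-0.667, 0.125, 163), (-0.67, 0.1, 213), (0.008, 0.07, 211), (0.149, 0.068, 188), (0.635, 0.15, 88), (0.632, 0.155, 84), (0.632, 0.155, 84)]
scene m3 [(-0.621, 0.088, 216), (0.022, 0.065, 212), (0.156, 0.058, 219), (0.591, 0.132, 90), (0.589, 0.137, 84), (0.589, 0.137, 84), (0.589, 0.137, 84)]
top p1 [(-0.129, 0.262, 168)]
top p2 [(-0.131, 0.177, 146)]
top p3 [(-0.133, 0.14, 117), (0.961, 0.077, 111), (0.958, 0.085, 106)]
top m1 [(0.191, 0.198, 182), (0.765, 0.055, 127), (0.765, 0.065, 120), (0.763, 0.075, 112), (0.76, 0.09, 103), (0.759, 0.107, 94)]
top m2 [(0.199, 0.203, 184), (0.693, 0.045, 129), (0.69, 0.065, 112), (0.689, 0.077, 103)]
top m3 [(0.2, 0.195, 179), (0.643, 0.04, 138)]
```

```bash
python3 -m jog '[{"x":0,"y":0,"z":0,"ax":0,"ay":-0.06,"az":0,"grip":28},{"x":0,"y":0,"z":0,"ax":0,"ay":-0.12,"az":0,"grip":28},{"x":0,"y":0,"z":0,"ax":0,"ay":-0.18,"az":0,"grip":28},{"x":0,"y":0,"z":0,"ax":0,"ay":-0.24,"az":0,"grip":28},{"x":0,"y":0,"z":0,"ax":0,"ay":-0.3,"az":0,"grip":28}]'; python3 -m jog '[{"x":0,"y":0,"z":0,"ax":0,"ay":0,"az":0,"grip":28},{"x":0,"y":0,"z":0,"ax":0,"ay":0,"az":0,"grip":28}]'; python3 -c "
from h import *
go(534.8,265.8,46,-8)
angs('a2')" | grep -v m[123]
```

```text
clock: 5.95
eef_pos: [534.8, 265.8, 45.8]
tool_rot: [-1.571, -0.0, 0.16]
force: [-1.8, 0.2, 5.0]
width: 32.9
clock: 6.15
eef_pos: [534.9, 265.8, 45.8]
tool_rot: [-1.571, -0.0, 0.158]
force: [-2.0, -0.5, 6.1]
width: 32.7
t 6.15 pos [534.9 265.8  45.8] rpy [-90.    -0.     9.06] w 32.7 F [-2.  -0.5  6.1] T [-0.12  0.41  0.01]
shift [-0.1 -0.2  0.1] turn [-0.     0.298  0.   ]
scene p1 [(0.027, 0.18, 218)]
scene p2 [(0.024, 0.108, 197)]
scene p3 [(-0.938, 0.125, 184), (-0.941, 0.118, 191), (-0.944, 0.113, 198), (0.021, 0.078, 165), (0.896, 0.208, 88), (0.884, 0.232, 76)]
top p1 [(0.024, 0.262, 165)]
top p2 [(0.025, 0.175, 154)]
top p3 [(0.024, 0.133, 132), (0.963, 0.075, 110), (0.958, 0.085, 105)]
```

```bash
python3 -m jog '[{"x":0,"y":0,"z":0,"ax":0,"ay":-0.06,"az":0,"grip":28},{"x":0,"y":0,"z":0,"ax":0,"ay":-0.12,"az":0,"grip":28},{"x":0,"y":0,"z":0,"ax":0,"ay":-0.18,"az":0,"grip":28},{"x":0,"y":0,"z":0,"ax":0,"ay":-0.18,"az":0,"grip":28}]'; python3 - <<'E'
from h import *
ths=np.linspace(-.3,.5,801)
def prof(d,n,z,r0,r1):
    f=[]
    for r in np.arange(r0,r1,.5):
        P=np.c_[-r*np.sin(ths),-42+r*np.cos(ths),np.full(801,z)]
        uv=proj(d,box2w(n,P)).astype(np.float32)
        f.append(cv2.remap(cv2.cvtColor(d["color"],cv2.COLOR_RGB2GRAY),uv[:,0].reshape(1,-1),uv[:,1].reshape(1,-1),cv2.INTER_LINEAR)[0])
    return np.mean(f,0)
D={n:get_image(n) for n in("top","scene")}
def edges(p):
    L=[]
    h=130
    for i in range(800):
        if (p[i]-h)*(p[i+1]-h)<=0 and p[i]!=p[i+1]: L.append((round(float(ths[i]),3),"+" if p[i+1]>p[i] else "-"))
    return L
for z in (26,23,21,19,14,11,9):
    for n in D: print(z,n,edges(prof(D[n],n,z,68,80)))
# radial extent along 0.18 and along pointer
for n in D:
    for z in(26,21,11):
        r=np.arange(45,100,.5); 
        for t in (0.183,):
            P=np.c_[-r*np.sin(t),-42+r*np.cos(t),np.full(len(r),z)]; uv=proj(D[n],box2w(n,P)).astype(np.float32)
            p=cv2.remap(cv2.cvtColor(D[n]["color"],cv2.COLOR_RGB2GRAY),uv[:,0].reshape(1,-1),uv[:,1].reshape(1,-1),cv2.INTER_LINEAR)[0]
            print(n,z,[(float(r[i])) for i in range(len(r)-1) if (p[i]-120.)*(p[i+1]-120.)<0])
E
```

```text
clock: 6.65
eef_pos: [534.9, 265.8, 45.8]
tool_rot: [-1.571, -0.0, 0.339]
force: [-2.3, -0.3, 6.0]
width: 32.3
26 top [(0.092, '+'), (0.301, '-')]
26 scene [(-0.036, '+'), (0.048, '-'), (0.115, '+'), (0.187, '-')]
23 top [(0.088, '+'), (0.296, '-'), (0.297, '-')]
23 scene [(-0.013, '+'), (0.071, '-'), (0.138, '+'), (0.21, '-')]
21 top [(0.085, '+'), (0.293, '-')]
21 scene [(0.003, '+'), (0.087, '-'), (0.153, '+'), (0.154, '+'), (0.226, '-')]
19 top [(0.082, '+'), (0.29, '-')]
19 scene [(0.018, '+'), (0.102, '-'), (0.169, '+'), (0.242, '-')]
14 top [(0.074, '+'), (0.282, '-')]
14 scene [(0.057, '+'), (0.14, '-'), (0.207, '+'), (0.281, '-')]
11 top [(0.07, '+'), (0.278, '-')]
11 scene [(0.08, '+'), (0.163, '-'), (0.23, '+'), (0.305, '-')]
9 top [(0.067, '+'), (0.274, '-')]
9 scene [(0.096, '+'), (0.178, '-'), (0.245, '+'), (0.322, '-')]
top 26 [60.5, 85.0, 97.5]
top 21 [49.5, 61.5, 85.5, 98.0]
top 11 [45.5]
scene 26 [48.0, 78.0, 84.5, 96.0]
scene 21 [61.5, 64.0, 85.5, 95.5]
scene 11 [95.5]
```

```bash
python3 -m jog '[{"x":0,"y":0,"z":0,"ax":0,"ay":-0.05,"az":0,"grip":28},{"x":0,"y":0,"z":0,"ax":0,"ay":-0.1,"az":0,"grip":28},{"x":0,"y":0,"z":0,"ax":0,"ay":-0.13,"az":0,"grip":28},{"x":0,"y":0,"z":0,"ax":0,"ay":-0.13,"az":0,"grip":28},{"x":0,"y":0,"z":0,"ax":0,"ay":-0.13,"az":0,"grip":28}]'; python3 -c "
from h import *
go(534.8,265.8,46,-8)
angs('a3')" | grep -v m[123]
```

```text
clock: 7.25
eef_pos: [535.0, 265.8, 45.8]
tool_rot: [-1.571, -0.0, 0.468]
force: [-1.6, -0.2, 5.1]
width: 32.5
t 7.25 pos [535.  265.8  45.8] rpy [-9.000e+01 -1.000e-02  2.682e+01] w 32.5 F [-1.6 -0.2  5.1] T [-0.09  0.37  0.03]
shift [-0.1 -0.2  0.1] turn [-0.     0.608  0.   ]
scene p1 [(0.184, 0.177, 220)]
scene p2 [(0.177, 0.11, 196)]
scene p3 [(-0.938, 0.125, 184), (-0.941, 0.118, 191), (-0.944, 0.113, 198), (0.179, 0.073, 170), (0.885, 0.23, 76), (0.896, 0.208, 87), (0.896, 0.208, 87)]
top p1 [(0.181, 0.258, 167)]
top p2 [(0.179, 0.173, 155)]
top p3 [(0.179, 0.137, 134), (0.963, 0.075, 110), (0.958, 0.085, 105)]
```

```bash
python3 -c "
import cv2,numpy as np
cv2.imwrite('pics/a3_both.png',cv2.resize(np.hstack([cv2.imread('pics/a3_scene.png'),cv2.imread('pics/a3_top.png')]),None,fx=.55,fy=.55))"
```

```text
(no output)
```

View pics/a3_both.png

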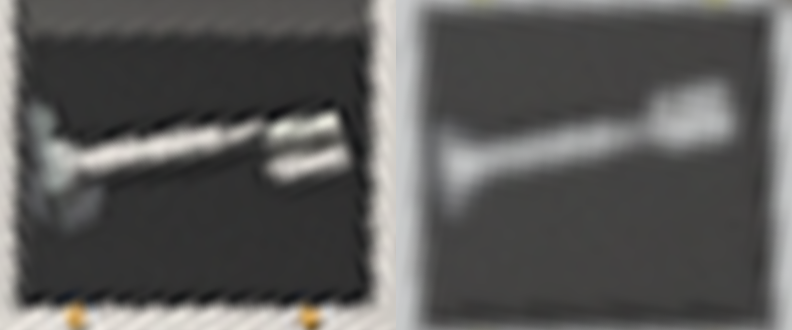

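```bash
python3 -m jog '[{"x":0,"y":0,"z":0,"ax":0,"ay":0,"az":0,"grip":45},{"x":0,"y":0,"z":0,"ax":0,"ay":0,"az":0,"grip":65},{"x":0,"y":0,"z":0,"ax":0,"ay":0,"az":0,"grip":85},{"x":0,"y":0,"z":0,"ax":0,"ay":0,"az":0,"grip":85},{"x":0,"y":-10,"z":0,"ax":0,"ay":0,"az":0,"grip":85}]'; python3 -m jog '[{"x":0,"y":-30,"z":0,"ax":0,"ay":0,"az":0,"grip":85},{"x":0,"y":-65,"z":0,"ax":0,"ay":0,"az":0,"grip":85},{"x":0,"y":-105,"z":0,"ax":0,"ay":0,"az":0,"grip":85},{"x":0,"y":-145,"z":0,"ax":0,"ay":0,"az":0,"grip":85}]'; python3 -c "
from h import *
angs('a4')
go(516.5,-275.3,200,-23.4)" | grep -v m[123]
```

```text
clock: 7.85
eef_pos: [534.1, 265.1, 54.5]
tool_rot: [-1.571, 0.003, 0.468]
force: [-0.1, 0.9, -0.8]
width: 85.1
clock: 8.25
eef_pos: [534.7, 265.7, 202.4]
tool_rot: [-1.571, -0.0, 0.468]
force: [1.1, 0.1, 0.4]
width: 85.2
scene p1 [(0.182, 0.175, 223)]
scene p2 [(0.177, 0.11, 199)]
scene p3 [(-0.938, 0.125, 187), (-0.941, 0.118, 194), (-0.944, 0.113, 200), (0.179, 0.073, 172), (0.895, 0.21, 89), (0.895, 0.21, 89), (0.895, 0.21, 88)]
top p1 [(0.181, 0.258, 167)]
top p2 [(0.179, 0.173, 155)]
top p3 [(0.179, 0.137, 134), (0.179, 0.137, 134), (0.963, 0.075, 110), (0.958, 0.085, 105)]
t 8.35 pos [537.8 268.2 206.8] rpy [-89.96  -0.65  26.81] w 84.9 F [-0.8  0.9 -0.3] T [0.01 0.02 0.01]
shift [-264.2    3.4 -475.4] turn [-0.006  0.876  0.01 ]
```

```bash
python3 -m jog '[{"x":-20,"y":0,"z":-38,"ax":0,"ay":0.08,"az":0,"grip":85},{"x":-40,"y":0,"z":-78,"ax":0,"ay":0.16,"az":0,"grip":85},{"x":-62,"y":0,"z":-118,"ax":0,"ay":0.24,"az":0,"grip":85},{"x":-86,"y":0,"z":-158,"ax":0,"ay":0.32,"az":0,"grip":85},{"x":-110,"y":0,"z":-198,"ax":0,"ay":0.4,"az":0,"grip":85}]'; python3 -c "
from h import *
go(516.5,-275.3,180,-23.4)"
```

```text
clock: 8.85
eef_pos: [525.6, 37.6, 200.5]
tool_rot: [-1.571, -0.0, 0.065]
force: [0.6, -0.7, 0.9]
width: 84.9
t 8.85 pos [525.6  37.6 200.5] rpy [-9.001e+01 -1.000e-02  3.730e+00] w 84.9 F [ 0.6 -0.7  0.9] T [-0.08 -0.06 -0.06]
shift [ -29.4   20.6 -311.6] turn [0.    0.473 0.   ]
```

```bash
python3 -m jog '[{"x":-4,"y":0,"z":-42,"ax":0,"ay":0.08,"az":0,"grip":85},{"x":-8,"y":0,"z":-86,"ax":0,"ay":0.16,"az":0,"grip":85},{"x":-12,"y":5,"z":-130,"ax":0,"ay":0.24,"az":0,"grip":85},{"x":-17,"y":10,"z":-174,"ax":0,"ay":0.32,"az":0,"grip":85},{"x":-21,"y":15,"z":-218,"ax":0,"ay":0.4,"az":0,"grip":85}]'; python3 -c "
from h import *
go(516.5,-275.3,180,-23.4)"
```

```text
clock: 9.35
eef_pos: [519.4, -181.3, 185.4]
tool_rot: [-1.571, -0.0, -0.335]
force: [1.7, 0.5, -0.7]
width: 84.9
t 9.35 pos [ 519.4 -181.3  185.4] rpy [-9.00e+01 -1.00e-02 -1.92e+01] w 84.9 F [ 1.7  0.5 -0.7] T [-0.05 -0.03 -0.03]
shift [ 28.1   5.4 -89.8] turn [-0.     0.073  0.   ]
```

```bash
python3 -m jog '[{"x":10,"y":10,"z":-33,"ax":0,"ay":0.04,"az":0,"grip":85},{"x":20,"y":20,"z":-63,"ax":0,"ay":0.073,"az":0,"grip":85},{"x":28,"y":35,"z":-90,"ax":0,"ay":0.073,"az":0,"grip":85},{"x":28,"y":60,"z":-90,"ax":0,"ay":0.073,"az":0,"grip":85},{"x":28,"y":70,"z":-90,"ax":0,"ay":0.073,"az":0,"grip":85}]'; python3 -m jog '[{"x":0,"y":0,"z":0,"ax":0,"ay":0,"az":0,"grip":85},{"x":0,"y":0,"z":0,"ax":0,"ay":0,"az":0,"grip":85},{"x":0,"y":0,"z":0,"ax":0,"ay":0,"az":0,"grip":85},{"x":0,"y":0,"z":0,"ax":0,"ay":0,"az":0,"grip":85}]';python3 - <<'E'
from h import *
go(516.2,-275.3,36,-23.4)
d=get_image("scene"); p=proj(d,[[516,-275,42]])[0].astype(int);print(p); crop(d,p[0]-45,p[1]-45,90,75,8,f"pics/l1.png")
E
```

```text
clock: 9.85
eef_pos: [515.3, -274.2, 113.4]
tool_rot: [-1.571, 0.003, -0.407]
force: [-0.4, 1.4, 0.5]
width: 84.7
clock: 10.25
eef_pos: [517.9, -273.5, 116.4]
tool_rot: [-1.571, -0.002, -0.404]
force: [-0.4, -0.0, -0.1]
width: 84.7
t 10.25 pos [ 517.9 -273.5  116.4] rpy [-90.    -0.11 -23.15] w 84.7 F [-0.4 -0.  -0.1] T [-0.02  0.01 -0.01]
shift [-1.  80.4 -2.4] turn [-0.     0.004  0.002]
[265 152]
```

View pics/l1.png

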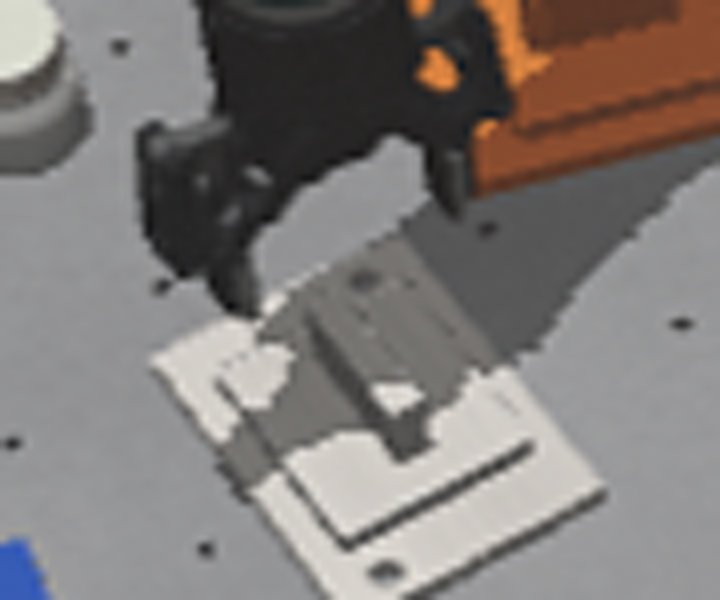

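```bash
python3 -m jog '[{"x":-1,"y":20,"z":-2,"ax":0,"ay":0.004,"az":0,"grip":85},{"x":-1,"y":40,"z":-2.4,"ax":0,"ay":0.004,"az":0,"grip":85},{"x":-1,"y":60,"z":-2.4,"ax":0,"ay":0.004,"az":0,"grip":85},{"x":-1,"y":73,"z":-2.4,"ax":0,"ay":0.004,"az":0,"grip":85},{"x":-1,"y":79,"z":-2.4,"ax":0,"ay":0.004,"az":0,"grip":85}]'; python3 -m jog '[{"x":0,"y":0,"z":0,"ax":0,"ay":0,"az":0,"grip":85},{"x":0,"y":0,"z":0,"ax":0,"ay":0,"az":0,"grip":85},{"x":0,"y":0,"z":0,"ax":0,"ay":0,"az":0,"grip":85},{"x":0,"y":0,"z":0,"ax":0,"ay":0,"az":0,"grip":85}]';python3 - <<'E'
from h import *
go(516.2,-275.3,37,-23.4)
E
```

```text
clock: 10.8
eef_pos: [514.8, -275.2, 35.4]
tool_rot: [-1.571, 0.001, -0.409]
force: [-1.1, 0.3, -0.6]
width: 85.1
clock: 11.2
eef_pos: [515.7, -275.8, 37.1]
tool_rot: [-1.571, -0.001, -0.409]
force: [0.2, 1.0, 0.9]
width: 84.9
t 11.2 pos [ 515.7 -275.8   37.1] rpy [-9.000e+01 -8.000e-02 -2.344e+01] w 84.9 F [0.2 1.  0.9] T [-0.02 -0.   -0.03]
shift [0.2 0.1 0.7] turn [ 0.    -0.001  0.001]
```

```bash
python3 -m jog '[{"x":0.2,"y":0,"z":0.6,"ax":0,"ay":0,"az":0,"grip":60},{"x":0.2,"y":0,"z":0.6,"ax":0,"ay":0,"az":0,"grip":40},{"x":0.2,"y":0,"z":0.6,"ax":0,"ay":0,"az":0,"grip":25},{"x":0.2,"y":0,"z":0.6,"ax":0,"ay":0,"az":0,"grip":14},{"x":0.2,"y":0,"z":0.6,"ax":0,"ay":0,"az":0,"grip":8}]'; python3 -m jog '[{"x":0,"y":0,"z":0,"ax":0,"ay":0,"az":0,"grip":6},{"x":0,"y":0,"z":0,"ax":0,"ay":0,"az":0,"grip":6},{"x":0,"y":0,"z":0,"ax":0,"ay":0,"az":0,"grip":6},{"x":0,"y":0,"z":0,"ax":0,"ay":0,"az":0,"grip":6}]';python3 - <<'E'
from h import *
go(516.2,-275.3,37,-23.4)
E
```

```text
clock: 11.7
eef_pos: [515.8, -275.2, 36.5]
tool_rot: [-1.571, -0.0, -0.409]
force: [-0.3, -0.3, -2.9]
width: 15.2
clock: 12.1
eef_pos: [515.9, -275.2, 36.5]
tool_rot: [-1.571, -0.0, -0.409]
force: [0.4, -0.5, 3.3]
width: 15.4
t 12.1 pos [ 515.9 -275.2   36.5] rpy [-9.000e+01 -3.000e-02 -2.344e+01] w 15.4 F [ 0.4 -0.5  3.3] T [0.05 0.03 0.02]
shift [ 0.4 -0.5  0. ] turn [-0.    -0.001  0.   ]
```

```bash
python3 -m jog '[{"x":0,"y":-10,"z":0,"ax":0,"ay":0,"az":0,"grip":6},{"x":0,"y":-30,"z":0,"ax":0,"ay":0,"az":0,"grip":6},{"x":0,"y":-60,"z":0,"ax":0,"ay":0,"az":0,"grip":6},{"x":0,"y":-90,"z":0,"ax":0,"ay":0,"az":0,"grip":6},{"x":0,"y":-115,"z":0,"ax":0,"ay":0,"az":0,"grip":6}]'; python3 -m jog '[{"x":0,"y":0,"z":0,"ax":0,"ay":0,"az":0,"grip":6},{"x":0,"y":0,"z":0,"ax":0,"ay":0,"az":0,"grip":6}]';python3 - <<'E'
from h import *
go(557.8,125.9,150,9.35)
E
```

```text
clock: 12.6
eef_pos: [515.1, -274.9, 152.7]
tool_rot: [-1.571, 0.001, -0.409]
force: [1.1, -0.6, -4.2]
width: 15.2
clock: 12.8
eef_pos: [515.0, -275.0, 151.1]
tool_rot: [-1.571, 0.001, -0.409]
force: [-0.4, 0.5, -4.7]
width: 14.9
t 12.8 pos [ 515.  -275.   151.1] rpy [-9.001e+01  4.000e-02 -2.344e+01] w 14.9 F [-0.4  0.5 -4.7] T [ 0.02 -0.    0.01]
shift [-120.2    1.1  384.9] turn [ 0.    -0.572 -0.001]
```

```bash
python3 -m jog '[{"x":-6,"y":0,"z":20,"ax":0,"ay":-0.04,"az":0,"grip":6},{"x":-17,"y":0,"z":55,"ax":0,"ay":-0.09,"az":0,"grip":6},{"x":-28,"y":0,"z":92,"ax":0,"ay":-0.15,"az":0,"grip":6},{"x":-40,"y":0,"z":130,"ax":0,"ay":-0.21,"az":0,"grip":6},{"x":-52,"y":0,"z":168,"ax":0,"ay":-0.26,"az":0,"grip":6}]'; python3 - <<'E'
from h import *
go(557.8,125.9,150,9.35)
E
```

```text
clock: 13.3
eef_pos: [533.2, -97.6, 149.5]
tool_rot: [-1.57, 0.004, -0.145]
force: [0.4, 0.1, -4.4]
width: 15.3
t 13.3 pos [533.2 -97.6 149.5] rpy [-89.96   0.22  -8.32] w 15.3 F [ 0.4  0.1 -4.4] T [ 0.   -0.06  0.02]
shift [ -8.   -0.3 224.7] turn [-0.001 -0.308 -0.004]
```

```bash
python3 -m jog '[{"x":-1,"y":0,"z":40,"ax":0,"ay":-0.06,"az":0,"grip":6},{"x":-3,"y":0,"z":82,"ax":0,"ay":-0.12,"az":0,"grip":6},{"x":-5,"y":0,"z":124,"ax":0,"ay":-0.18,"az":0,"grip":6},{"x":-7,"y":0,"z":162,"ax":0,"ay":-0.24,"az":0,"grip":6},{"x":-8,"y":0,"z":195,"ax":0,"ay":-0.29,"az":0,"grip":6}]'; python3 -m jog '[{"x":0,"y":0,"z":15,"ax":0,"ay":-0.01,"az":0,"grip":6},{"x":0,"y":0,"z":25,"ax":0,"ay":-0.015,"az":0,"grip":6},{"x":0,"y":0,"z":25,"ax":0,"ay":-0.015,"az":0,"grip":6},{"x":0,"y":0,"z":25,"ax":0,"ay":-0.015,"az":0,"grip":6}]'; python3 - <<'E'
from h import *
go(557.8,125.9,110,9.35)
E
```

```text
clock: 13.8
eef_pos: [553.8, 97.1, 149.5]
tool_rot: [-1.57, 0.004, 0.147]
force: [0.3, -0.6, -3.7]
width: 15.0
clock: 14.2
eef_pos: [551.8, 116.6, 150.7]
tool_rot: [-1.572, 0.002, 0.154]
force: [0.2, -0.6, -2.7]
width: 15.5
t 14.2 pos [551.8 116.6 150.7] rpy [-90.1    0.1    8.84] w 15.5 F [ 0.2 -0.6 -2.7] T [-0.1  -0.01 -0.01]
shift [ 7.4 40.7  8.3] turn [ 0.002 -0.009 -0.002]
```

```bash
python3 -m jog '[{"x":4,"y":15,"z":4,"ax":0,"ay":-0.005,"az":0,"grip":6},{"x":7.4,"y":30,"z":8.3,"ax":0,"ay":-0.009,"az":0,"grip":6},{"x":7.4,"y":45,"z":8.3,"ax":0,"ay":-0.009,"az":0,"grip":6},{"x":7.4,"y":45,"z":8.3,"ax":0,"ay":-0.009,"az":0,"grip":6},{"x":7.4,"y":45,"z":8.3,"ax":0,"ay":-0.009,"az":0,"grip":6}]'; python3 -m jog '[{"x":0,"y":0,"z":0,"ax":0,"ay":0,"az":0,"grip":6},{"x":0,"y":0,"z":0,"ax":0,"ay":0,"az":0,"grip":6},{"x":0,"y":0,"z":0,"ax":0,"ay":0,"az":0,"grip":6}]'; python3 - <<'E'
from h import *
go(557.8,125.9,95,9.35)
for n in("top","scene"):
    d=get_image(n); p=proj(d,[[558,126,60]])[0].astype(int); crop(d,p[0]-45,p[1]-35,90,70,8,f"pics/f_{n}.png"); print(p)
go(557.8,125.9,95,9.35)
E
```

```text
clock: 14.7
eef_pos: [557.9, 127.5, 105.3]
tool_rot: [-1.571, 0.002, 0.165]
force: [0.9, -0.0, -3.1]
width: 15.2
clock: 15.0
eef_pos: [558.7, 127.8, 106.9]
tool_rot: [-1.571, -0.001, 0.165]
force: [-0.0, 0.7, -3.7]
width: 15.1
t 15.0 pos [558.7 127.8 106.9] rpy [-9.00e+01 -6.00e-02  9.44e+00] w 15.1 F [-0.   0.7 -3.7] T [-0.01  0.02  0.04]
shift [-1.2 11.9 -1.8] turn [-0.     0.002  0.001]
[273 196]
[368 216]
t 15.1 pos [558.5 127.9 106.7] rpy [-9.00e+01 -5.00e-02  9.44e+00] w 15.7 F [ 0.2 -0.1 -3.3] T [-0.02  0.01  0.04]
shift [-1.1 11.7 -1.8] turn [-0.     0.002  0.001]
```

View pics/f_scene.png

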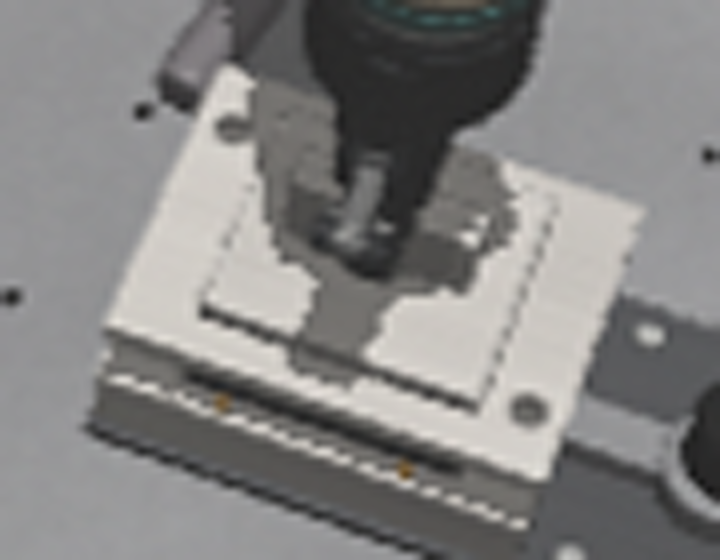

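View pics/f_top.png

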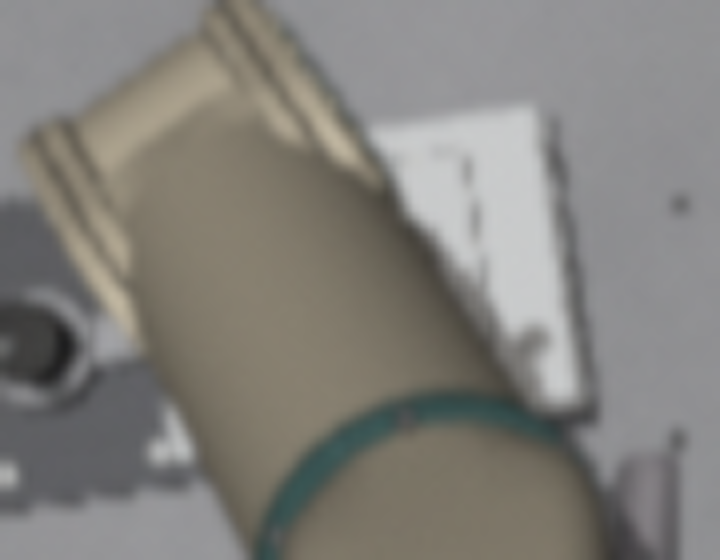

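```bash
python3 -m jog '[{"x":-1.1,"y":4,"z":-1.8,"ax":0,"ay":0.001,"az":0,"grip":6},{"x":-1.1,"y":9,"z":-1.8,"ax":0,"ay":0.001,"az":0,"grip":6},{"x":-1.1,"y":9,"z":-1.8,"ax":0,"ay":0.001,"az":0,"grip":6},{"x":-1.1,"y":9,"z":-1.8,"ax":0,"ay":0.001,"az":0,"grip":6},{"x":-1.1,"y":9,"z":-1.8,"ax":0,"ay":0.001,"az":0,"grip":6}]'; python3 - <<'E'
from h import *
d=get_image("scene"); s=read_state()
go(557.8,125.9,95,9.35)
zt=s["eef_pos"][2]-36.5+10; print("flange top",zt)
x,y,w,h=325,180,90,75
g=cv2.resize(cv2.cvtColor(d["color"][y:y+h,x:x+w],cv2.COLOR_RGB2GRAY),None,fx=4,fy=4,interpolation=cv2.INTER_CUBIC)
cv2.imwrite("pics/lidg.png",cv2.resize(g,None,fx=2,fy=2))
E
```

```text
clock: 15.6
eef_pos: [557.6, 126.0, 97.3]
tool_rot: [-1.571, -0.0, 0.164]
force: [-0.7, -0.3, -4.5]
width: 15.1
t 15.65 pos [557.6 126.   97.4] rpy [-9.0e+01 -1.0e-02  9.4e+00] w 15.5 F [-0.1 -0.  -2.9] T [ 0.    0.01 -0.07]
shift [ 0.2  2.4 -0.1] turn [-0.     0.001  0.   ]
flange top 70.85923646482284
```

View pics/lidg.png

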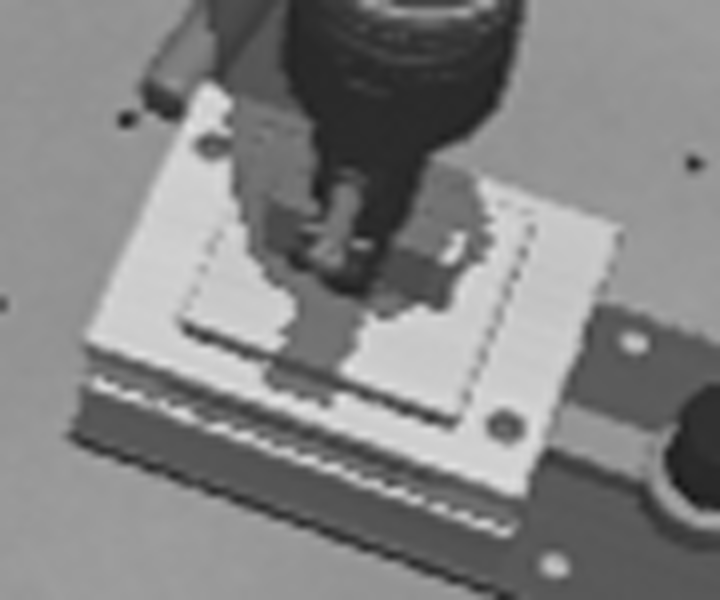

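```bash
cat > meas.py <<'E'
from h import *
def lidpose(zt,d=None):
    d=d if d is not None else get_image("scene"); g=cv2.cvtColor(d["color"],cv2.COLOR_RGB2GRAY)
    def samp(P):
        uv=proj(d,box2w("scene",P)).astype(np.float32); return cv2.remap(g,uv[:,0].reshape(1,-1),uv[:,1].reshape(1,-1),cv2.INTER_LINEAR)[0].astype(float)
    t=np.arange(-9,9,.25); res={}
    def scan(mk,qs):
        L=[]
        for q in qs:
            p=samp(np.array([mk(q,k) for k in t])); c=[]
            i=int(np.argmin(np.diff(cv2.GaussianBlur(p.reshape(1,-1),(9,1),0)[0])))  # strongest fall outward
            L.append(t[i]+.125)
        L=np.array(L); m=np.abs(L-np.median(L))<1.5; k=np.polyfit(np.array(qs)[m],L[m],1); return k,m.sum()
    for nm,mk,qs in (("y-",lambda q,k:(q,-82-k,zt),range(-40,56,4)),("y+",lambda q,k:(q,82+k,zt),range(-50,56,4)),("x+",lambda q,k:(60+k,q,zt),list(range(-76,-20,4))+list(range(10,76,4)))):
        k,m=scan(mk,list(qs)); print(nm,"offset outward %.2f slope(rad) %.4f n=%d"%(k[1],k[0],m))
E
python3 - <<'E'
from meas import *
lidpose(70.9); lidpose(40+0)
E
```

```text
y- offset outward -1.06 slope(rad) 0.0006 n=24
y+ offset outward 0.70 slope(rad) -0.0061 n=24
x+ offset outward -0.10 slope(rad) -0.0004 n=31
y- offset outward 4.49 slope(rad) -0.0044 n=20
y+ offset outward -0.35 slope(rad) 0.0028 n=22
x+ offset outward 0.64 slope(rad) -0.0007 n=30
```

```bash
python3 -m jog '[{"x":0.3,"y":2,"z":-0.5,"ax":0,"ay":0,"az":0,"grip":6},{"x":0.3,"y":4,"z":-0.5,"ax":0,"ay":0,"az":0,"grip":6},{"x":0.3,"y":6,"z":-0.5,"ax":0,"ay":0,"az":0,"grip":6},{"x":0.3,"y":8,"z":-0.5,"ax":0,"ay":0,"az":0,"grip":6},{"x":0.3,"y":8,"z":-0.5,"ax":0,"ay":0,"az":0,"grip":6}]'; python3 -c "
from meas import *
s=read_state(); print(s['torque'],s['eef_pos'],s['force'])
lidpose(s['eef_pos'][2]-26.5)"
```

```text
clock: 16.25
eef_pos: [557.6, 125.4, 88.9]
tool_rot: [-1.571, 0.001, 0.164]
force: [0.8, -0.2, -3.3]
width: 14.9
[ 0.07452888 -0.01107027  0.03778373] [557.62988601 125.38501986  88.92739304] [ 0.80870333 -0.18473621 -3.32653542]
y- offset outward -0.28 slope(rad) -0.0029 n=23
y+ offset outward 0.34 slope(rad) 0.0022 n=23
x+ offset outward -0.21 slope(rad) 0.0015 n=31
```

```bash
python3 -m jog '[{"x":0.2,"y":1.5,"z":-0.1,"ax":0,"ay":0,"az":0,"grip":6},{"x":0.2,"y":3,"z":-0.1,"ax":0,"ay":0,"az":0,"grip":6},{"x":0.2,"y":4.5,"z":-0.1,"ax":0,"ay":0,"az":0,"grip":6},{"x":0.2,"y":4.5,"z":-0.1,"ax":0,"ay":0,"az":0,"grip":6},{"x":0.2,"y":4.5,"z":-0.1,"ax":0,"ay":0,"az":0,"grip":6}]'; python3 -c "
from meas import *
s=read_state(); print(s['torque'],s['eef_pos'],s['force'])
lidpose(s['eef_pos'][2]-26.5)"
```

```text
clock: 16.8
eef_pos: [558.1, 125.4, 84.8]
tool_rot: [-1.571, 0.0, 0.164]
force: [0.4, -0.3, -4.2]
width: 15.6
[-0.03945125 -0.00050058  0.01326339] [558.08092685 125.38703473  84.78330055] [ 0.4279163  -0.27937169 -4.22088732]
y- offset outward -0.30 slope(rad) -0.0028 n=24
y+ offset outward 0.12 slope(rad) 0.0038 n=25
x+ offset outward 0.29 slope(rad) -0.0006 n=31
```

```bash
python3 -m jog '[{"x":0,"y":1.5,"z":0,"ax":0,"ay":0,"az":0,"grip":6},{"x":0,"y":3,"z":0,"ax":0,"ay":0,"az":0,"grip":6},{"x":0,"y":4.5,"z":0,"ax":0,"ay":0,"az":0,"grip":6},{"x":0,"y":5,"z":0,"ax":0,"ay":0,"az":0,"grip":6},{"x":0,"y":5,"z":0,"ax":0,"ay":0,"az":0,"grip":6}]'; python3 -c "
from h import *
go(0,0,0,9.35)"
```

```text
clock: 17.35
eef_pos: [558.1, 125.4, 80.3]
tool_rot: [-1.571, -0.0, 0.164]
force: [-1.5, -1.2, 3.0]
width: 15.1
t 17.35 pos [558.1 125.4  80.3] rpy [-9.001e+01 -1.000e-02  9.400e+00] w 15.1 F [-1.5 -1.2  3. ] T [-0.11  0.43 -0.01]
shift [-571.1   80.2  -32.6] turn [0.    0.001 0.   ]
```

```bash
python3 -m jog '[{"x":0,"y":1,"z":0,"ax":0,"ay":0,"az":0,"grip":6},{"x":0,"y":2,"z":0,"ax":0,"ay":0,"az":0,"grip":6},{"x":0,"y":3,"z":0,"ax":0,"ay":0,"az":0,"grip":6},{"x":0,"y":3,"z":0,"ax":0,"ay":0,"az":0,"grip":6}]'; python3 -c "
from h import *
go(0,0,0,9.35)"
```

```text
clock: 17.75
eef_pos: [558.2, 125.4, 77.2]
tool_rot: [-1.571, -0.0, 0.164]
force: [-2.4, -1.3, 6.8]
width: 15.2
t 17.75 pos [558.2 125.4  77.2] rpy [-9.001e+01 -2.000e-02  9.390e+00] w 15.2 F [-2.4 -1.3  6.8] T [-0.16  0.64  0.01]
shift [-571.1   77.   -32.6] turn [0.    0.001 0.   ]
```

```bash
python3 -m jog '[{"x":0,"y":0.5,"z":0,"ax":0,"ay":0,"az":0,"grip":6},{"x":0,"y":1,"z":0,"ax":0,"ay":0,"az":0,"grip":6},{"x":0,"y":1.3,"z":0,"ax":0,"ay":0,"az":0,"grip":6},{"x":0,"y":1.3,"z":0,"ax":0,"ay":0,"az":0,"grip":6}]'; python3 -c "
from h import *
go(0,0,0,9.35)"
```

```text
clock: 18.15
eef_pos: [558.2, 125.3, 76.5]
tool_rot: [-1.571, -0.0, 0.164]
force: [-2.9, -1.4, 10.4]
width: 15.4
t 18.15 pos [558.2 125.3  76.5] rpy [-9.003e+01 -3.000e-02  9.390e+00] w 15.4 F [-2.9 -1.4 10.4] T [-0.24  0.81 -0.06]
shift [-571.2   76.2  -32.5] turn [0.    0.001 0.   ]
```

```bash
python3 -m jog '[{"x":0,"y":0.5,"z":0,"ax":0,"ay":0,"az":0,"grip":6},{"x":0,"y":1,"z":0,"ax":0,"ay":0,"az":0,"grip":6},{"x":0,"y":1,"z":0,"ax":0,"ay":0,"az":0,"grip":6},{"x":0,"y":1,"z":0,"ax":0,"ay":0,"az":0,"grip":6}]'; python3 -c "
from h import *
go(0,0,0,9.35)"
```

```text
clock: 18.55
eef_pos: [558.1, 125.4, 76.4]
tool_rot: [-1.572, -0.001, 0.164]
force: [-6.4, -1.5, 18.5]
width: 14.9
t 18.55 pos [558.1 125.4  76.4] rpy [-9.005e+01 -5.000e-02  9.390e+00] w 14.9 F [-6.4 -1.5 18.5] T [-0.37  1.27 -0.03]
shift [-571.2   76.   -32.6] turn [0.001 0.001 0.001]
```

```bash
python3 - <<'E'
from meas import *
d=get_image("scene"); lidpose(50,d)
crop(d,325,180,100,75,8,"pics/end.png")
d=get_image("scene")
go(0,0,0,9.35)
E
```

```text
y- offset outward -0.14 slope(rad) 0.0050 n=24
y+ offset outward 0.10 slope(rad) -0.0054 n=24
x+ offset outward 0.32 slope(rad) 0.0004 n=31
t 18.65 pos [558.1 125.4  76.4] rpy [-9.005e+01 -5.000e-02  9.390e+00] w 15.1 F [-5.5 -2.  19.3] T [-0.4   1.21  0.  ]
shift [-571.2   76.   -32.5] turn [0.001 0.001 0.001]
```

View pics/end.png

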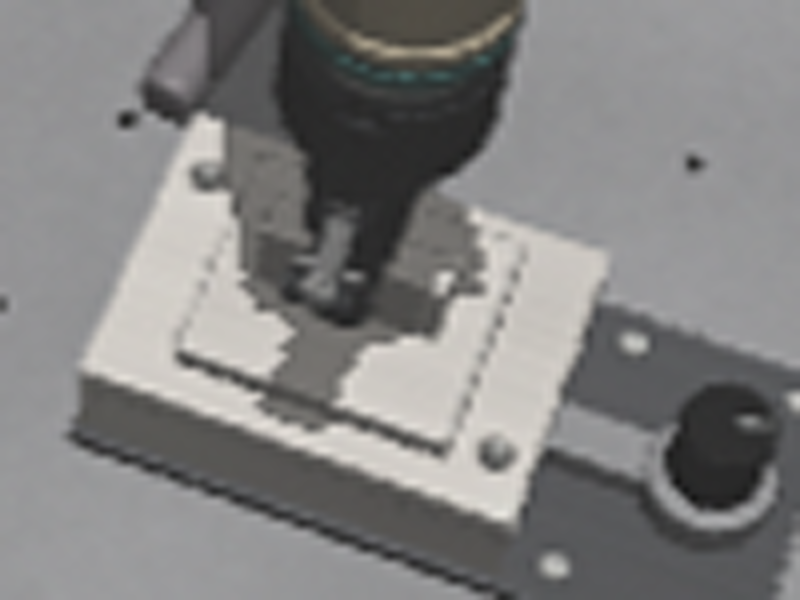

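The lid sits flush: the dowel ends stand in both holes at (207,175) and (497,452), and there is no gap along the front edge. I'll hold briefly to check it is steady, then hand in.

```bash
python3 -m jog '[{"x":0,"y":0.2,"z":0,"ax":0,"ay":0,"az":0,"grip":6},{"x":0,"y":0.2,"z":0,"ax":0,"ay":0,"az":0,"grip":6},{"x":0,"y":0.2,"z":0,"ax":0,"ay":0,"az":0,"grip":6},{"x":0,"y":0.2,"z":0,"ax":0,"ay":0,"az":0,"grip":6},{"x":0,"y":0.2,"z":0,"ax":0,"ay":0,"az":0,"grip":6}]'; python3 -c "
from h import *
go(0,0,0,9.35)
print(finish_job())"
```

```text
clock: 19.15
eef_pos: [558.1, 125.3, 76.4]
tool_rot: [-1.572, -0.001, 0.164]
force: [-6.6, -1.8, 20.8]
width: 14.9
t 19.15 pos [558.1 125.3  76.4] rpy [-9.005e+01 -5.000e-02  9.390e+00] w 14.9 F [-6.6 -1.8 20.8] T [-0.42  1.34 -0.03]
shift [-571.2   76.   -32.5] turn [0.001 0.001 0.001]
the job is handed in; nothing more can be done
None
```

I set the pointer to the index mark, closed the upper half onto the dowels, and handed the job in at 19.2 s with the arm still pressing it shut.

- **Pointer:** I turned the knob about 0.61 rad counter-clockwise in small steps. Both cameras then put the pointer at 0.18 rad, against a mark estimated at about 0.18 ± 0.01 rad. The two cameras disagreed by about 0.03–0.04 rad on the mark until I allowed for its lying about 5 mm below the pointer. The pointer had not moved after I released the knob, and I never touched the inside. With the lid on, I could not see the pointer again, and I did not touch the knob after that.
- **Closing:** I carried the white lid over and lowered it onto both dowels with no contact force until it met the plungers at the expected height. I then pressed until it stopped hard. The tool was at 76.4 mm, against about 76.5 mm expected for flush.
- **Last checks:** The push was about 21 N down, above the 11.7 N needed, and steady, with the tool about 0.05° off level. The scene picture shows dowel ends in both holes and no gap along the visible front edge. The arm hid the far side.
- **Disagreements:** The cameras differed by about 1 mm on the lid's position along the box, so I corrected by about 0.5 mm before lowering. A sideways force of about 6.6 N remains while pressing.

I moved none of the other objects on the table.

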